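# Reload the glue-up press with inlaid bosses

## Robot

A 6-joint arm with a two-finger parallel gripper is mounted at the origin on the work surface. World frame = base frame: x ahead of the robot, y to its left, z up, the work surface at z = 0. Lengths are in mm, angles in degrees, forces in N, time in s.
With the tool pointing down it reaches from about 300 to 850 mm from the base axis. Payload 4.2 kg.
Tool frame: the origin (TCP) lies between the finger pads; the fingertips stand 22 mm ahead of it and the grasp point (between the pads) lies 3 mm ahead of it; z points along the fingers, y is the direction in which the jaws open and shut (so a half turn about z gives the same grasp; the last joint's range is limited). The gripper opens to 91 mm and grips with 3 to 60 N. Pads are 32 mm wide; open, the fingers measure 118 mm over their backs; the gripper's body (76 mm by 178 mm) begins 60 mm behind the grasp point.
Start: joints at [-69.901, 18.312, 89.639, -0, 72.044, -1.146], TCP at [208.362, -535.938, 208.576] pointing down, gripper open.
Joint ranges: [-177.97, 177.97], [-48.28, 115.42], [12.27, 149.76], [-77.06, 257.06], [2.81, 150.46], [-146.56, 146.56]. Speed limits (degrees/s): [147.25, 147.25, 180, 180, 180, 180].

## Interface

Orientations are given as [roll, pitch, yaw] about the fixed x, y, z axes, in that order (R = Rz(yaw) Ry(pitch) Rx(roll)).
In Python, from workcell import telemetry, cams, env gives the robot as it stands.
- The arm moves only by the shell command python3 -m inch 'ROWS' [FORCE]. ROWS is JSON, a list of rows, each an object of numbers: "x", "y", "z": the shift along the tool's x, y, z in cm; "yaw": the turn about the tool's z in units of 5 degrees (1.0 is 5 degrees); "gripper": the gripper's target within -1 to 1 (fully open at 1, half-way at 0, shut at -1). A call has 1 to 12 rows; each row shifts and turns the commanded pose from where the row before left it, along the tool's axes as they then stand; what a row does not reach is not made up. A row lasts 1/12 s, in which the tool goes at most 41.7 mm and 7.16 degrees, less where a joint would pass 70% of its speed; a pose out of reach is approached as far as the arm can. A call is refused whole if a number of a shift passes 4.17 or a number of a turn 1, either way. A call with a gripper value outside its range is refused whole. The fingers move at their own pace and stop on an object; FORCE is the grip in N (left out, the last holds). Time passes only in rows, so rows that do not move let the fingers close. It gives the time, the measured TCP pose, the force and the opening at its end, in the units of the state.
- telemetry.state(): the state, without advancing time (a new reading comes with each control period).
- cams.grab_frame(name): name is "scene" or "top"; returns a dict with "pixels" (400x640x3 uint8, red, green, blue), "mtx" (3x3 intrinsics, pixels), "rvec" (rotation vector, rad) and "tvec" (3), from world to camera coordinates, as OpenCV has them. Camera axes: x right, y down, z forward; pixel columns grow to the right and rows downward; lengths in mm; the calibration is good to about 2 mm. A picture is of the moment at which its call begins. There is no depth.
- env.job_done(): hands the job in, once; it reports no verdict.
The state is a dict: "time_s": time; "qpos": joint angles; "qvel": joint speeds; "effort": joint torques, N m; "ee_pos": TCP position; "ee_rot": TCP orientation; "force": force on the tool from outside, world axes, zero at the start; "torque": the same for the moment, N m; "gripper_width": finger opening in mm.
Only numpy, scipy, OpenCV 4.12 (cv2) and the standard library are available. Lean on these libraries where they do the work, as an engineer would, in place of code of your own. Each camera call takes 0.05 s, during which the arm holds its last target. There are 200 camera calls.

## Task

The glue on the strip in the press jig has set: swing the toggle clamp open, take the strip out and lay it flat on top of the slatted drying shelf. Collect all the round inlaid bosses lying under that shelf by sliding the flat scoop in beneath its lip and drawing them out in it, set every one flat in the jig's channel, and swing the toggle clamp over centre again so that its caul holds them. Leave the empty scoop lying flat on the bench in front of the shelf, and do not disturb the mallet, the glue pot or the chisel.

Things in the scene. Friction and masses are not known exactly. Their poses are not given: they have to be found in the camera images.
- jig: Glue-up press jig, fixed: plywood base 200 x 180 mm, 18 mm thick. Origin at the centre of its underside; x runs along its channel, y from the toggle clamp to the channel, z up. The clamp's steel cheeks stand at y -87 to -13 mm, up to 58 mm high. Open, the arm with its caul (batten 166 mm along x) stands upright at y -75 to -25 mm, 150 mm high.
- jig_channel (a point): Middle of the channel's floor, at (0, 60, 18) mm in the jig's frame; axes as the jig's. The channel is 176 mm long (x) and 41 mm wide (y) between dark wooden fences and end stops, 8 mm thick, that stand 6 mm above its floor. The strip lies in it at the start.
- clamp_handle (a joint): Toggle clamp's handle, rad: 0 = clamped, handle upright at its stop; 1.36 = fully open, leaning to the jig's -y side (below 1.2 the caul is in the way of work in the channel). Closing, the sprung caul meets the work at about 0.15, resists with up to 12 N, most at the dead point 0.045 (some 5 N at the grip); below that it is over centre and stays shut. Friction holds the handle wherever it is left.
- clamp_pivot (a point): The handle's hinge axis (parallel to the jig's x), at (0, -73.6, 43.4) mm in the jig's frame; axes as the jig's. At joint value h the handle points from here along (0, -sin h, cos h) in the jig's axes.
- handle_grip (a point): Point on the handle 112 mm from its pivot, where to pinch it: red grip 16 mm wide along the jig's x, 20 mm thick in the swing plane, from 63 to 125 mm from the pivot, end free. Pinched across its 16 mm from straight above, it turns between the pads as it swings. At h = 0 it is 155 mm above the bench.
- strip: Inlaid wooden strip 160 x 38 x 18 mm, 90 g, in the press at the start with the caul down on it. Origin at the centre of its underside, x along its length, z up.
- shelf: Slatted drying shelf, fixed: origin on the bench under its middle, x points in from the open front to the back, y along it, z up. Front lip x -70 to -58 mm, its underside 48 mm above the bench. Free space below: y -128 to 128 mm. Back rail: face at x = 55 mm, 7 to 23 mm above the bench: bosses stop at it, but the scoop's nose passes under it, to x = 72 mm.
- shelf_deck (a point): Middle of the shelf's slatted top, 70 mm above the bench over the shelf's origin; axes as the shelf's. The deck spans x -70 to 76 mm and y -146 to 146 mm, its slats leave 17 mm gaps.
- scoop: Flat sheet-metal scoop, 350 g, open at the nose: origin on its underside, under the middle of the pan; x to the nose, y across, z up. Pan x -65 to 65 mm, y -100 to 100 mm, 2.5 mm thick, the last 10 mm bevelled. Side walls 13 mm high from x = -65 to 25 mm, rear wall 19 mm. Slides freely on the bench.
- scoop_grip (a point): Where to hold the scoop: middle of its wooden handle, 125 mm behind the scoop's origin (-x) and 50 mm above its underside. The handle is a bar along x from -86 to -170 mm, 22 mm wide (y), 20 mm high.
- scoop_nose (a point): Middle of the scoop's front edge, 65 mm ahead of its origin, on its underside; axes as the scoop's. Pushed on under bosses that stand against the back rail (up to 25 N), it makes them climb onto the pan; drawn back smoothly at about 50 mm/s they ride out on it, some 6 mm nearer the nose.
- mallet: Wooden mallet lying on the bench, head 46 x 90 mm; origin under its head. To be left alone.
- glue_pot: White glue pot with a red lid, 64 mm across, 70 mm high; origin under its centre. To be left alone.
- chisel: Chisel lying on the bench, 220 mm long; origin under its middle. To be left alone.
- boss1: Turned inlaid boss, a disc 38 mm across and 18 mm thick, both rims bevelled 4.5 x 5 mm so that the bench face is 29 mm across, 20 g, either face may be up. Origin at its centre, z its axis. The 2 to 4 present lie flat under the shelf, side by side, up to 40 mm short of the back rail, within 90 mm either side of the shelf's middle; the rest are absent.
- boss2: Turned inlaid boss, a disc 38 mm across and 18 mm thick, both rims bevelled 4.5 x 5 mm so that the bench face is 29 mm across, 20 g, either face may be up. Origin at its centre, z its axis. The 2 to 4 present lie flat under the shelf, side by side, up to 40 mm short of the back rail, within 90 mm either side of the shelf's middle; the rest are absent.
- boss3: Turned inlaid boss, a disc 38 mm across and 18 mm thick, both rims bevelled 4.5 x 5 mm so that the bench face is 29 mm across, 20 g, either face may be up. Origin at its centre, z its axis. The 2 to 4 present lie flat under the shelf, side by side, up to 40 mm short of the back rail, within 90 mm either side of the shelf's middle; the rest are absent.
- boss4: Turned inlaid boss, a disc 38 mm across and 18 mm thick, both rims bevelled 4.5 x 5 mm so that the bench face is 29 mm across, 20 g, either face may be up. Origin at its centre, z its axis. The 2 to 4 present lie flat under the shelf, side by side, up to 40 mm short of the back rail, within 90 mm either side of the shelf's middle; the rest are absent.

How it is judged:
By the outcome, as a careful person would: the job done as asked, in the order asked, and still so for the second after the job is handed in, with the robot touching nothing.
Of boss1, boss2, boss3, boss4 only 2 to 4 are there at a start; the rules pass over those that are not, and their reading is None.
At some moment in a run one of boss1, boss2, boss3, boss4 may be knocked a few centimetres aside while the robot is not near it.
Once in a run the grip may slacken for a moment while it holds something.
It also fails if it takes over 210 s, if anything falls off the work surface, if the arm or the gripper's body presses on something with over 40 N, if the wrist force passes 120 N, or if a joint passes its speed limit or range.

## Working session

There is one attempt and no reset: what is moved stays moved. The work goes in short steps, Python scripts to look and compute and a shell command to move; the robot and the scene stay as the last step left them, time stands still between calls to the robot, and variables do not carry over. Pictures are saved under pics/ and viewed, about 12 in all and at most 16, crops included, and the job is handed in when it is done.

```bash
ls; mkdir -p pics
python3 - <<'E'
from workcell import telemetry, cams, env
import cv2,numpy as np
for n in ("scene","top"):
    f=cams.grab_frame(n); cv2.imwrite(f"pics/{n}0.png",f["pixels"][:,:,::-1]); print(n,f["mtx"],f["rvec"],f["tvec"])
    R=cv2.Rodrigues(np.array(f["rvec"],float))[0]; print(-R.T@np.array(f["tvec"]).ravel())
print(telemetry.state())
E
```

```text
pics
scene [[469.14768285   0.         315.21870549]
 [  0.         469.14768285 199.87553056]
 [  0.           0.           1.        ]] [ 1.20583144  2.07091887 -1.15139797] [ 288.8327664  -183.38976428 1674.24203878]
[1454.76666102  509.24674732  737.87823476]
top [[499.10360674   0.         318.63903397]
 [  0.         499.10360674 195.62802278]
 [  0.           0.           1.        ]] [ 2.14065568 -2.19151267  0.14478366] [  15.24863636  621.06204731 1125.24077795]
[ 482.80444597   18.46236579 1191.08203071]
{'time_s': 0.1, 'qpos': array([-6.99028537e+01,  1.83475623e+01,  8.96972803e+01, -3.06482395e-03,
        7.20411287e+01, -1.14407844e+00]), 'qvel': array([-0.05173633, -0.08378771, -0.2469377 ,  0.02962364,  0.01825109,
        0.04462976]), 'effort': array([-4.66483743e-04, -4.13334668e+01, -2.32510006e+01,  7.29159010e-02,
        4.21718310e-02, -5.71860630e-05]), 'ee_pos': array([ 208.17499783, -535.53533816,  207.8229735 ]), 'ee_rot': array([-1.79913988e+02,  1.19694137e-03,  2.12421728e+01]), 'force': array([-0.09036978, -0.57346623, -0.11727554]), 'torque': array([ 0.01671292, -0.03797832, -0.05905394]), 'gripper_width': 90.96044822596603}
```

View pics/scene0.png

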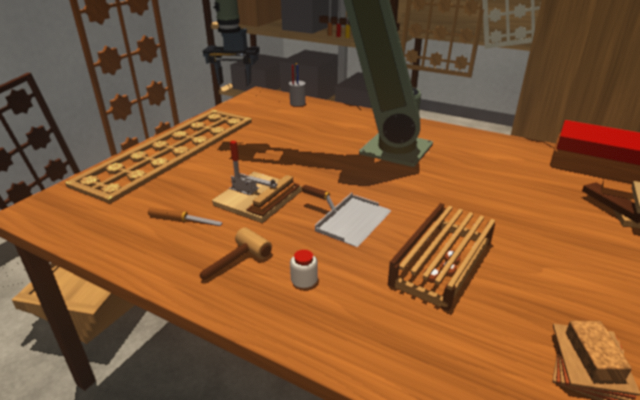

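View pics/top0.png

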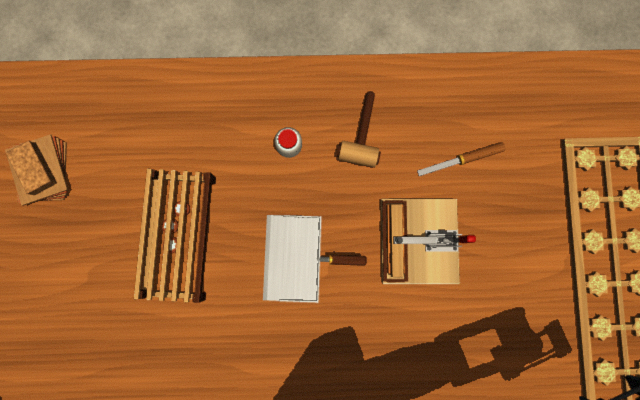

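```bash
cat > h.py <<'E'
from workcell import telemetry, cams, env
import cv2,numpy as np
class V:
    def __init__(s,n):
        f=cams.grab_frame(n); s.im=f["pixels"]; s.K=np.array(f["mtx"],float); s.r=np.array(f["rvec"],float); s.t=np.array(f["tvec"],float).ravel()
        s.R=cv2.Rodrigues(s.r)[0]; s.c=-s.R.T@s.t
    def ray(s,u,v,z):  # pixel -> world point on plane z
        d=s.R.T@np.linalg.solve(s.K,[u,v,1.]); return s.c+d*(z-s.c[2])/d[2]
    def px(s,p): return cv2.projectPoints(np.array(p,float).reshape(-1,1,3),s.r,s.t,s.K,None)[0].reshape(-1,2)
    def crop(s,x0,y0,x1,y1,k,name):
        c=cv2.resize(s.im[y0:y1,x0:x1,::-1],None,fx=k,fy=k,interpolation=cv2.INTER_CUBIC)
        for u in range(-(-x0//10)*10,x1,10): cv2.line(c,((u-x0)*k,0),((u-x0)*k,8 if u%50 else 18),(255,255,0),1)
        for v in range(-(-y0//10)*10,y1,10): cv2.line(c,(0,(v-y0)*k),(8 if v%50 else 18,(v-y0)*k),(255,255,0),1)
        if name: cv2.imwrite(f"pics/{name}.png",c)
        return c
def st():
    s=telemetry.state(); print(round(s["time_s"],2),np.round(s["ee_pos"],1),np.round(s["ee_rot"],1),"F",np.round(s["force"],1),"w",round(s["gripper_width"],1)); return s
E
python3 - <<'E'
from h import *
t=V("top")
a=t.crop(125,160,225,310,4,None); b=t.crop(255,190,475,310,3,None)
c=np.zeros((600,400,3),np.uint8)
cv2.imwrite("pics/a.png",a)
cv2.imwrite("pics/b.png",b)
for n,(u,v) in dict(shelfTL=(148,170),shelfTR=(212,173),shelfBL=(136,299),shelfBR=(202,301)).items(): print(n,t.ray(u,v,70).round(1))
for n,(u,v) in dict(TL=(266,215),TR=(321,216),BL=(264,300),BR=(320,302)).items(): print('scoop',n,t.ray(u,v,5).round(1))
for n,(u,v) in dict(TL=(380,199),TR=(458,199),BL=(382,282),BR=(459,284)).items(): print('jig',n,t.ray(u,v,18).round(1))
E
```

```text
shelfTL [684.6 386.5  70. ]
shelfTR [674.5 241.8  70. ]
shelfBL [397.7 408.   70. ]
shelfBR [389.7 263.4  70. ]
scoop TL [581.5 126.5   5. ]
scoop TR [576.1  -4.3   5. ]
scoop BL [382.9 133.5   5. ]
scoop BR [375.    3.1   5. ]
jig TL [ 612.2 -144.8   18. ]
jig TR [ 608.  -330.2   18. ]
jig BL [ 418.2 -141.9   18. ]
jig BR [ 409.1 -321.1   18. ]
```

View pics/a.png

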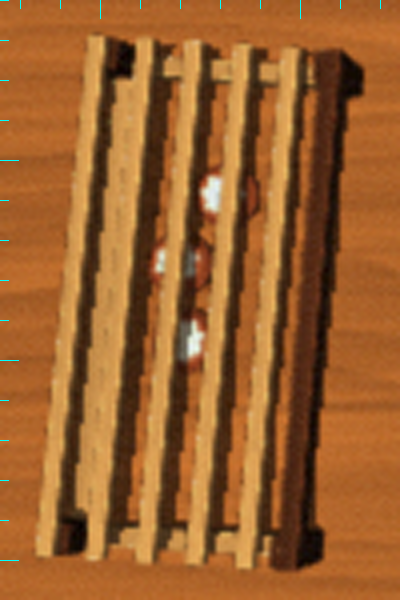

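View pics/b.png

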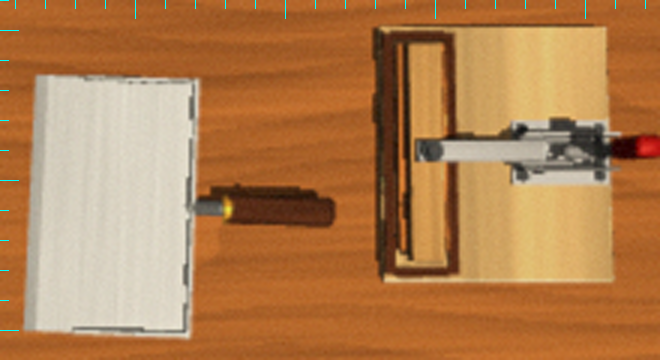

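Run:
```python
from h import *
t=V("top"); im=t.im.astype(float); r,g,b=im[...,0],im[...,1],im[...,2]
print('bench',im[330,250],'jig',im[210,440],'slat',im[200,147],'strip',im[215,397],'scoop',im[250,290])
def fit(mask,box,z,name):
    m=np.zeros(mask.shape,np.uint8); x0,y0,x1,y1=box; m[y0:y1,x0:x1]=mask[y0:y1,x0:x1]
    ys,xs=np.nonzero(m); P=np.array([t.ray(u,v,z)[:2] for u,v in zip(xs,ys)],np.float32)
    rc=cv2.minAreaRect(P); print(name,len(P),np.round(rc[0],1),np.round(rc[1],1),round(rc[2],2)); return m
tan=(g/r>0.68)&(r>140)&(g-b>25)
fit(tan,(405,195,462,290),18,'jig base right part')
fit((abs(r-b)<35)&(r>140),(258,205,322,306),2.5,'scoop')
sl=(g/r>0.64)&(r>150)&(g-b>25)
fit(sl,(130,165,212,306),70,'shelf')
# left-most slat line and dark lip
red=(r>110)&(g<50)&(b<50)
m=red.copy(); m[:,:440]=0; m[:220]=0; m[260:]=0; ys,xs=np.nonzero(m); print('red',len(xs),xs.min(),xs.max(),ys.mean(),xs.mean(), t.ray(xs.mean(),ys.mean(),137))
cen=None
s=V("scene"); q=s.im.astype(float); m2=(q[...,0]>80)&(q[...,1]<50)&(q[...,2]<50); m2[:,:215]=0;m2[:,250:]=0;m2[:135]=0;m2[175:]=0
ys2,xs2=np.nonzero(m2); print('red scene',len(xs2),xs2.mean(),ys2.mean(),ys2.min(),ys2.max())
def tri(a,ua,c,uc):
    Pa=a.K@np.c_[a.R,a.t]; Pc=c.K@np.c_[c.R,c.t]; X=cv2.triangulatePoints(Pa,Pc,np.array(ua,float).reshape(2,1),np.array(uc,float).reshape(2,1)); return (X[:3]/X[3]).ravel()
print(tri(t,(xs.mean(),ys.mean()),s,(xs2.mean(),ys2.mean())))
# handle of scoop, brown dark
d=(r<110)&(r>45)&(g<60)&(r-b>25); m3=np.zeros_like(d); m3[250:268,330:368]=d[250:268,330:368]; ys,xs=np.nonzero(m3); print('handle',xs.min(),xs.max(),ys.min(),ys.max(),t.ray(xs.mean(),ys.mean(),55))
vis=np.zeros((400,640,3),np.uint8); vis[tan]=(0,255,0); vis[sl&~tan]=(0,120,255)
for n,p in dict(a=(412,-150),).items(): pass
```

```text
bench [178. 101.  38.] jig [222. 182. 108.] slat [218. 159.  82.] strip [209. 152.  81.] scoop [214. 209. 191.]
jig base right part 3493 [ 510.5 -265.7] [132.1 200.3] 87.43
scoop 4495 [479.7  66.7] [128.3 200.5] 86.61
shelf 3424 [538.3 338.5] [127.8 292.1] 85.25
red 55 467 475 238.25454545454545 471.03636363636366 [ 511.2217682 -317.6703731  137.       ]
red scene 145 234.08275862068965 150.69655172413792 141 160
[ 509.46535212 -315.10205314  136.59465622]
handle 330 366 251 265 [474.6908271  -61.68739044  55.        ]<stdin>:8: RuntimeWarning: divide by zero encountered in divide
<stdin>:8: RuntimeWarning: invalid value encountered in divide
<stdin>:11: RuntimeWarning: divide by zero encountered in divide
<stdin>:11: RuntimeWarning: invalid value encountered in divide
```

```bash
cat >> h.py <<'E'
def fr(o,yaw):
    a=np.radians(yaw); M=np.eye(3); M[:2,:2]=[[np.cos(a),-np.sin(a)],[np.sin(a),np.cos(a)]]; o=np.array(o,float)
    return lambda p: o+M@np.array(p,float)
JIG=fr((511.6,-241.8,0),-2.57); SCOOP=fr((479.7,66.7,0),86.61); SHELF=fr((537.3,326.4,0),85.25)
def go(p,yaw):
    "tool-axis shift (cm) from measured pose to TCP target p, after the turn (units) to yaw"
    s=st(); d=np.array(p)-s["ee_pos"]; a=np.radians(yaw); turn=-(yaw-s["ee_rot"][2]+180)%360-180
    turn=-(((yaw-s["ee_rot"][2])+180)%360-180)
    print("turn units",round(turn/5,2)," x,y,z cm:",np.round([d[0]*np.cos(a)+d[1]*np.sin(a),d[0]*np.sin(a)-d[1]*np.cos(a),-d[2]],1)/10)
E
python3 -m inch '[{"yaw":-1,"z":-0.3},{"yaw":-1,"z":-0.3},{"yaw":-1,"z":-0.3},{"yaw":-1,"z":-0.3},{"yaw":-1,"z":-0.3},{"yaw":-1,"z":-0.3},{"yaw":-1},{"yaw":-1},{"yaw":-1},{"yaw":-1},{"yaw":-1},{"yaw":-1}]'
python3 -m inch '[{"yaw":-1},{"yaw":-0.24},{}]'
python3 - <<'E'
from h import *
go(JIG((0,-73.6,240)),87.43)
t=V("top")
for u,v in ((182,208),(170.3,225.8),(171,245)):
    p=t.ray(u,v,16); o=SHELF((0,0,0)); a=np.radians(85.25); d=p-o; print(p.round(),'shelf',round(d[0]*np.cos(a)+d[1]*np.sin(a)),round(-d[0]*np.sin(a)+d[1]*np.cos(a)))
E
```

```text
0.25 [ 208.2 -535.7  208.2] [-180.     0.    21.2] F [-0.1 -0.4  0. ] w 91.4
turn units -13.24  x,y,z cm: [23.36 28.99 -3.18]
[602. 323.  16.] shelf 2 -65
[560. 350.  16.] shelf 25 -21
[516. 348.  16.] shelf 20 23invalid input
invalid input
```

```bash
python3 -m inch '[{"x":0,"y":0,"z":-0.5,"yaw":-1,"gripper":1},{"x":0,"y":0,"z":-0.5,"yaw":-1,"gripper":1},{"x":0,"y":0,"z":-0.5,"yaw":-1,"gripper":1},{"x":0,"y":0,"z":-0.5,"yaw":-1,"gripper":1},{"x":0,"y":0,"z":-0.5,"yaw":-1,"gripper":1},{"x":0,"y":0,"z":-0.5,"yaw":-1,"gripper":1},{"x":0,"y":0,"z":0,"yaw":-1,"gripper":1},{"x":0,"y":0,"z":0,"yaw":-1,"gripper":1},{"x":0,"y":0,"z":0,"yaw":-1,"gripper":1},{"x":0,"y":0,"z":0,"yaw":-1,"gripper":1},{"x":0,"y":0,"z":0,"yaw":-1,"gripper":1},{"x":0,"y":0,"z":0,"yaw":-1,"gripper":1}]'
python3 -m inch '[{"yaw":-1},{"yaw":-0.24}]'; python3 -m inch '[{"yaw":-0.5}]' 20;  python3 -c "
from h import *
go(JIG((0,-73.6,240)),87.43)"
```

```text
time_s: 1.3
ee_pos: [208.3, -535.9, 238.5]
ee_rot: [-180.0, -0.0, 81.5]
force: [0.4, 0.4, -0.5]
gripper_width: 91.3
1.3 [ 208.3 -535.9  238.5] [-180.    -0.    81.5] F [ 0.4  0.4 -0.5] w 91.3
turn units -1.19  x,y,z cm: [23.38 28.98 -0.15]invalid input
invalid input
```

```bash
python3 -m inch '[{"x":0,"y":0,"z":0,"yaw":-0.6,"gripper":1},{"x":0,"y":0,"z":0,"yaw":-0.59,"gripper":1},{"x":2.34,"y":2.9,"z":0,"yaw":0,"gripper":1},{"x":2.34,"y":2.9,"z":0,"yaw":0,"gripper":1},{"x":2.34,"y":2.9,"z":0,"yaw":0,"gripper":1},{"x":2.34,"y":2.9,"z":0,"yaw":0,"gripper":1},{"x":2.34,"y":2.9,"z":0,"yaw":0,"gripper":1},{"x":2.34,"y":2.9,"z":0,"yaw":0,"gripper":1},{"x":2.34,"y":2.9,"z":0,"yaw":0,"gripper":1},{"x":2.34,"y":2.9,"z":0,"yaw":0,"gripper":1},{"x":2.34,"y":2.9,"z":0,"yaw":0,"gripper":1},{"x":2.34,"y":2.9,"z":0,"yaw":0,"gripper":1}]'
python3 -c "
from h import *
go(JIG((0,-73.6,158.4)),87.43)
t=V('top');s=V('scene')
c=np.hstack([t.crop(370,185,490,295,3,None),s.crop(180,80,310,190,3,None)]);cv2.imwrite('pics/c.png',c)"
```

```text
time_s: 2.3
ee_pos: [510.7, -315.0, 238.6]
ee_rot: [180.0, 0.0, 87.2]
force: [-0.1, -0.4, -0.9]
gripper_width: 91.4
2.3 [ 510.7 -315.   238.6] [180.    0.   87.2] F [-0.1 -0.4 -0.9] w 91.4
turn units -0.04  x,y,z cm: [-0.04 -0.24  8.02]
```

View pics/c.png

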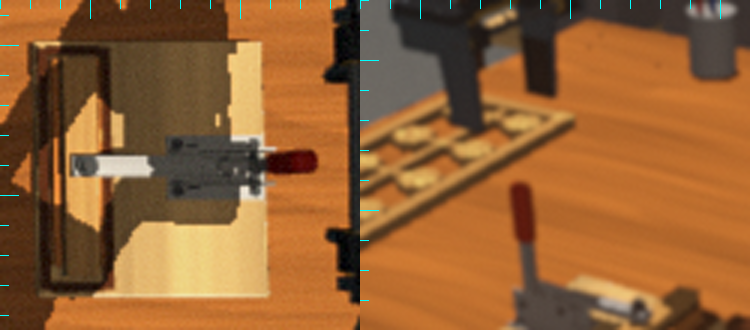

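```bash
python3 -m inch '[{"x":0,"y":-0.2,"z":2,"yaw":0,"gripper":0},{"x":0,"y":0,"z":2,"yaw":0,"gripper":0},{"x":0,"y":0,"z":2,"yaw":0,"gripper":0},{"x":0,"y":0,"z":2,"yaw":0,"gripper":0},{"x":0,"y":0,"z":0,"yaw":0,"gripper":-1},{"x":0,"y":0,"z":0,"yaw":0,"gripper":-1},{"x":0,"y":0,"z":0,"yaw":0,"gripper":-1},{"x":0,"y":0,"z":0,"yaw":0,"gripper":-1},{"x":0,"y":0,"z":0,"yaw":0,"gripper":-1},{"x":0,"y":0,"z":0,"yaw":0,"gripper":-1}]' 30
python3 -c "
import numpy as np
h=np.linspace(0,1.37,25); print(np.round(np.diff(-11.2*np.sin(h)),2),np.round(-np.diff(11.2*np.cos(h)),2))"
```

```text
time_s: 3.23
ee_pos: [507.9, -316.7, 159.7]
ee_rot: [179.9, 0.1, 87.2]
force: [0.7, 0.7, 0.4]
gripper_width: 27.5
[-0.64 -0.64 -0.63 -0.63 -0.62 -0.61 -0.6  -0.58 -0.57 -0.55 -0.53 -0.51
 -0.48 -0.46 -0.43 -0.4  -0.38 -0.35 -0.31 -0.28 -0.25 -0.22 -0.18 -0.15] [0.02 0.05 0.09 0.13 0.16 0.2  0.23 0.27 0.3  0.33 0.36 0.39 0.42 0.45
 0.47 0.49 0.52 0.54 0.56 0.57 0.59 0.6  0.61 0.62]
```

```bash
python3 -m inch '[{"x":0,"y":0,"z":0,"yaw":0,"gripper":-1},{"x":0,"y":0,"z":0,"yaw":0,"gripper":-1},{"x":0,"y":0,"z":0,"yaw":0,"gripper":-1}]'
python3 -m inch '[{"x":-0.64,"y":0,"z":0.02,"yaw":0,"gripper":-1},{"x":-0.64,"y":0,"z":0.05,"yaw":0,"gripper":-1},{"x":-0.63,"y":0,"z":0.09,"yaw":0,"gripper":-1},{"x":-0.63,"y":0,"z":0.13,"yaw":0,"gripper":-1},{"x":-0.62,"y":0,"z":0.16,"yaw":0,"gripper":-1},{"x":-0.61,"y":0,"z":0.2,"yaw":0,"gripper":-1},{"x":-0.6,"y":0,"z":0.23,"yaw":0,"gripper":-1},{"x":-0.58,"y":0,"z":0.27,"yaw":0,"gripper":-1},{"x":-0.57,"y":0,"z":0.3,"yaw":0,"gripper":-1},{"x":-0.55,"y":0,"z":0.33,"yaw":0,"gripper":-1},{"x":-0.53,"y":0,"z":0.36,"yaw":0,"gripper":-1},{"x":-0.51,"y":0,"z":0.39,"yaw":0,"gripper":-1}]'
python3 -m inch '[{"x":-0.48,"y":0,"z":0.42,"yaw":0,"gripper":-1},{"x":-0.46,"y":0,"z":0.45,"yaw":0,"gripper":-1},{"x":-0.43,"y":0,"z":0.47,"yaw":0,"gripper":-1},{"x":-0.4,"y":0,"z":0.49,"yaw":0,"gripper":-1},{"x":-0.38,"y":0,"z":0.52,"yaw":0,"gripper":-1},{"x":-0.35,"y":0,"z":0.54,"yaw":0,"gripper":-1},{"x":-0.31,"y":0,"z":0.56,"yaw":0,"gripper":-1},{"x":-0.28,"y":0,"z":0.57,"yaw":0,"gripper":-1},{"x":-0.25,"y":0,"z":0.59,"yaw":0,"gripper":-1},{"x":-0.22,"y":0,"z":0.6,"yaw":0,"gripper":-1},{"x":-0.18,"y":0,"z":0.61,"yaw":0,"gripper":-1},{"x":-0.15,"y":0,"z":0.62,"yaw":0,"gripper":-1}]'
python3 -c "
from h import *
go(JIG((0,-183.1,69.8)),87.43)
t=V('top');s=V('scene')
c=np.hstack([t.crop(370,185,490,295,3,None),s.crop(180,100,310,210,3,None)]);cv2.imwrite('pics/d.png',c)"
```

```text
time_s: 3.48
ee_pos: [509.4, -316.6, 159.3]
ee_rot: [179.7, 0.1, 87.2]
force: [5.5, -0.6, 0.5]
gripper_width: 15.0
time_s: 4.48
ee_pos: [507.5, -389.9, 136.8]
ee_rot: [179.4, 0.3, 87.2]
force: [5.1, -3.2, 10.5]
gripper_width: 15.0
time_s: 5.48
ee_pos: [506.5, -435.3, 73.8]
ee_rot: [179.2, 1.1, 87.2]
force: [2.9, -16.0, 8.3]
gripper_width: 15.7
5.48 [ 506.5 -435.3   73.8] [179.2   1.1  87.2] F [  2.9 -16.    8.3] w 15.7
turn units -0.04  x,y,z cm: [ 1.04 -0.36  0.4 ]
```

View pics/d.png

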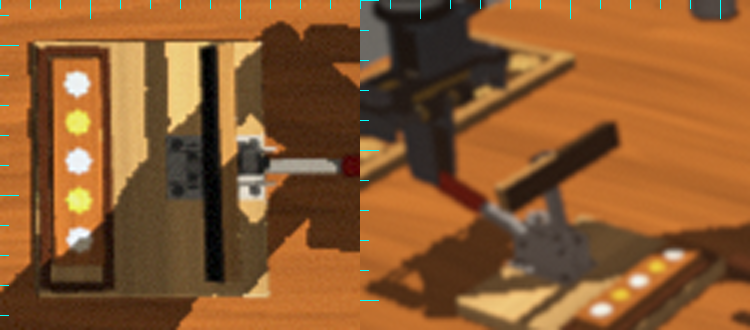

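```bash
python3 -m inch '[{"x":0.3,"y":0,"z":0,"yaw":0,"gripper":-1},{"x":0.3,"y":0,"z":0,"yaw":0,"gripper":-0.3},{"x":0,"y":0,"z":0,"yaw":0,"gripper":-0.3},{"x":0,"y":0,"z":0,"yaw":0,"gripper":-0.3},{"x":0,"y":0,"z":0,"yaw":0,"gripper":-0.3},{"x":0,"y":0,"z":0,"yaw":0,"gripper":-0.3},{"x":0,"y":0,"z":-3,"yaw":0,"gripper":-0.3},{"x":0,"y":0,"z":-3,"yaw":0,"gripper":-0.3},{"x":0,"y":0,"z":-4,"yaw":0,"gripper":-0.3},{"x":0,"y":0,"z":-4,"yaw":0,"gripper":1},{"x":0,"y":0,"z":-2,"yaw":0,"gripper":1}]'
python3 -c "
from h import *
st()
t=V('top');s=V('scene')
im=t.im.astype(int); 
d=(im.max(2)<45); d[:,:430]=0; d[:,450:]=0; d[:190]=0; d[290:]=0
ys,xs=np.nonzero(d); print('caul px',len(xs),xs.min(),xs.max(),ys.min(),ys.max(),t.ray(xs.min(),ys.mean(),145),t.ray(xs.max(),ys.mean(),145))
c=np.hstack([t.crop(370,185,490,295,3,None),s.crop(180,100,310,210,3,None)]);cv2.imwrite('pics/e.png',c)"
```

```text
time_s: 6.5
ee_pos: [503.4, -420.9, 234.0]
ee_rot: [179.7, 0.2, 87.2]
force: [0.2, -0.9, 1.3]
gripper_width: 42.6
6.5 [ 503.4 -420.9  234. ] [179.7   0.2  87.2] F [ 0.2 -0.9  1.3] w 42.6
caul px 420 430 445 200 278 [ 509.92496432 -228.65409618  145.        ] [ 509.17372622 -260.16924369  145.        ]
```

View pics/e.png

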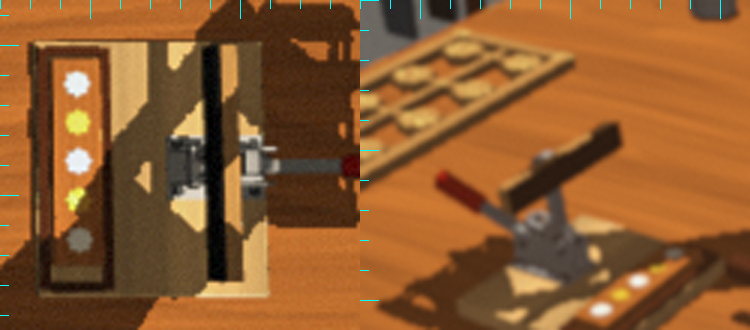

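```bash
cat >> h.py <<'E'
def tri(a,ua,c,uc):
    Pa=a.K@np.c_[a.R,a.t]; Pc=c.K@np.c_[c.R,c.t]; X=cv2.triangulatePoints(Pa,Pc,np.array(ua,float).reshape(2,1),np.array(uc,float).reshape(2,1)); return (X[:3]/X[3]).ravel()
E
python3 -c "
from h import *
t=V('top');s=V('scene')
print('caul far top',tri(t,(442.3,200),s,(265,141)),'near top',tri(t,(444.5,278.5),s,(226.5,161)))
for v,b,mn in((t,(465,215,520,260),60),(s,(200,145,235,180),50)):
    q=v.im.astype(int); m=(q[...,0]>mn)&(q[...,1]<40)&(q[...,2]<40); z=np.zeros_like(m); x0,y0,x1,y1=b; z[y0:y1,x0:x1]=m[y0:y1,x0:x1]; ys,xs=np.nonzero(z); print(len(xs),xs.mean(),ys.mean(),xs.min(),xs.max())
for h in (1.36,1.25,1.1):
  p=JIG((0,-73.6-94*np.sin(h),43.4+94*np.cos(h))); print(h,p,t.px(p),s.px(p))
q=t.im.astype(int)
# inlays
m=((q.min(2)>90)&(q[...,0]>120)) ; print()
for u,v in ((395.5,212.7),(396,225.5),(396,238.3),(396,251.5),(396.5,264.5)): print(t.ray(u,v,36))
"
```

```text
caul far top [ 569.06763819 -204.56926097  228.05399278] near top [ 462.65277771 -317.46038466   76.17627535]
468 484.59188034188037 238.4017094017094 465 512
82 214.3658536585366 163.67073170731706 206 234
1.36 [ 504.1781287  -407.15279084   63.06843459] [[500.26934434 241.5654221 ]] [[212.68095636 164.95271652]]
1.25 [ 504.29985646 -404.44080293   73.04030207] [[500.72576874 241.41512892]] [[212.93344529 162.28670158]]
1.1 [ 504.54338487 -399.0152032    86.03803541] [[500.48230574 241.19719215]] [[213.72870993 158.92352654]]

[ 577.33536033 -177.14001026   36.        ]
[ 547.55500611 -177.03161079   36.        ]
[ 517.98371259 -175.76589558   36.        ]
[ 487.67725476 -174.46871375   36.        ]
[ 457.98762004 -174.34987465   36.        ]
```

```bash
python3 -c "
from h import *
t=V('top');s=V('scene')
print('caul',tri(t,(442.3,200),s,(226.5,161)),tri(t,(444.5,278.5),s,(265,141)))
row=t.im[206:210].mean(0)
for u in range(378,412): print(u,row[u].astype(int), round(t.ray(u,208,24)[1],1))
print(t.px([JIG((85,88.5,24)),JIG((85,31.5,24)),JIG((85,80.5,24)),JIG((85,39.5,24)),JIG((0,-90,18)),JIG((80,79,36)),JIG((80,41,36))]))
for vv,u in ((193,400),): 
  col=t.im[:,388:400].mean(1); 
  for v in list(range(194,208))+list(range(270,288)): print(v,col[v].astype(int),round(t.ray(394,v,24)[0],1),end=' | ')
"
```

```text
caul [ 594.89081628 -260.64563584  153.53065381] [ 429.79650785 -255.04609023  147.39675367]
378 [175 100  41] -138.4
379 [101  56  24] -140.8
380 [65 41 23] -143.1
381 [74 55 32] -145.5
382 [73 44 24] -147.8
383 [88 44 22] -150.2
384 [92 48 25] -152.5
385 [85 41 22] -154.9
386 [63 37 19] -157.3
387 [122  67  31] -159.6
388 [194 112  47] -162.0
389 [199 116  49] -164.3
390 [195 112  45] -166.7
391 [199 114  49] -169.0
392 [200 126  68] -171.4
393 [198 129  74] -173.8
394 [204 139  88] -176.1
395 [208 152 105] -178.5
396 [208 145  94] -180.8
397 [204 134  78] -183.2
398 [204 129  65] -185.5
399 [199 117  51] -187.9
400 [195 113  46] -190.3
401 [200 118  50] -192.6
402 [204 119  48] -195.0
403 [131  70  28] -197.3
404 [94 47 23] -199.7
405 [85 41 21] -202.0
406 [124  77  43] -204.4
407 [208 161  97] -206.8
408 [218 173 104] -209.1
409 [209 165  98] -211.5
410 [205 162  97] -213.8
411 [207 165  97] -216.2
[[385.79464922 203.53435485]
 [409.94830428 204.06211771]
 [389.18604279 203.60845757]
 [406.55972402 203.98807646]
 [461.09102238 241.42687701]
 [390.60788782 205.22328054]
 [406.88325277 205.57838592]]
194 [186 107  46] 622.7 | 195 [190 109  45] 620.3 | 196 [191 110  45] 617.9 | 197 [189 108  45] 615.5 | 198 [126  80  40] 613.2 | 199 [213 167 100] 610.8 | 200 [130  86  48] 608.4 | 201 [90 45 24] 606.0 | 202 [87 44 22] 603.7 | 203 [77 48 27] 601.3 | 204 [130  76  35] 598.9 | 205 [190 110  47] 596.6 | 206 [198 114  48] 594.2 | 207 [197 113  46] 591.8 | 270 [80 45 19] 445.2 | 271 [80 45 19] 443.0 | 272 [80 45 20] 440.7 | 273 [80 51 26] 438.4 | 274 [92 69 40] 436.1 | 275 [95 71 43] 433.8 | 276 [95 72 42] 431.5 | 277 [94 71 42] 429.2 | 278 [78 57 34] 426.9 | 279 [42 26 14] 424.7 | 280 [31 15  8] 422.4 | 281 [35 19 10] 420.1 | 282 [65 46 25] 417.8 | 283 [106  79  46] 415.5 | 284 [84 52 25] 413.3 | 285 [79 44 18] 411.0 | 286 [75 40 16] 408.7 | 287 [74 41 18] 406.4 |
```

Run:
```python
from h import *
t=V("top"); g=t.im.astype(float)
def edge(rows,u0,u1,ch,z,name):
    P=[]
    for v in rows:
        p=g[v,u0:u1,ch]; d=np.abs(np.diff(p)); i=d.argmax()
        w=d[max(0,i-1):i+2]; P.append(t.ray(u0+max(0,i-1)+(w*np.arange(len(w))).sum()/w.sum()+0.5,v,z)[:2])
    P=np.array(P,np.float32); l=cv2.fitLine(P,cv2.DIST_HUBER,0,0.01,0.01).ravel(); s=np.sign(l[0]); a=np.degrees(np.arctan2(s*l[1],s*l[0])); y=l[3]+(512-l[2])*l[1]/l[0]; print(name,'yaw',a.round(2),'y at x=512',y.round(1)); return a,y
edge(range(203,279),404,411,2,24,'fence outer right (31.5)')
edge(list(range(203,228))+list(range(252,281)),453,464,2,18,'base right (-90)')
edge(list(range(203,225)),375,383,0,18,'base left-ish (90)')
```

```text
fence outer right (31.5) yaw -1.37 y at x=512 -203.0
base right (-90) yaw -1.39 y at x=512 -324.0
base left-ish (90) yaw 0.58 y at x=512 -142.6
```

```bash
sed -i 's/JIG=fr((511.6,-241.8,0),-2.57)/JIG=fr((511.3,-234.3,0),-1.38)/' h.py
python3 - <<'E'
from h import *
t=V("top");s=V("scene"); st()
def box(v,p,yaw,hx,hy,z,col):
    f=fr((p[0],p[1],0),yaw); q=v.px([f((a*hx,b*hy,z)) for a,b in((1,1),(1,-1),(-1,-1),(-1,1))]).round().astype(np.int32)
    im=np.ascontiguousarray(v.im); cv2.polylines(im,[q],True,col,1); v.im=im
p=telemetry.state()["ee_pos"]
for v in (t,s): box(v,p,87.2,38,89,p[2]+57,(0,255,0)); box(v,p,87.2,89,38,p[2]+57,(0,255,255)); box(v,p,87.2,16,59,p[2]-22,(255,255,0))
c=np.hstack([t.crop(440,150,570,350,3,None),s.crop(150,0,280,200,3,None)]);cv2.imwrite('pics/f.png',c)
E
```

```text
6.95 [ 501.8 -419.7  227. ] [-1.798e+02 -1.000e-01  8.720e+01] F [ 0.6 -0.3 -1.1] w 78.3
```

View pics/f.png

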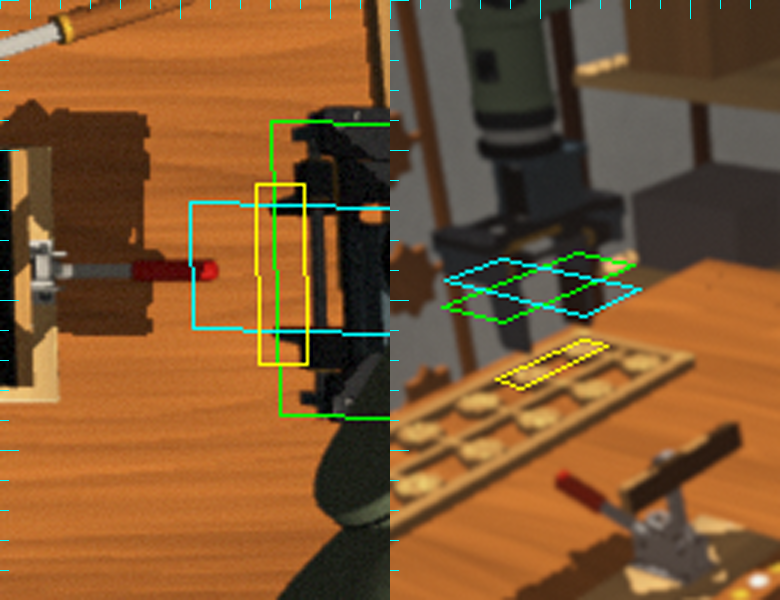

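```bash
python3 -m inch '[{"x":2.4,"y":0,"z":0,"yaw":0,"gripper":1},{"x":2.4,"y":0,"z":0,"yaw":0,"gripper":1},{"x":0,"y":0,"z":0,"yaw":1,"gripper":1},{"x":0,"y":0,"z":0,"yaw":1,"gripper":1},{"x":0,"y":0,"z":0,"yaw":1,"gripper":1},{"x":0,"y":0,"z":0,"yaw":1,"gripper":1},{"x":0,"y":0,"z":0,"yaw":1,"gripper":1},{"x":0,"y":0,"z":0,"yaw":1,"gripper":1},{"x":0,"y":0,"z":0,"yaw":1,"gripper":1},{"x":0,"y":0,"z":0,"yaw":1,"gripper":1},{"x":0,"y":0,"z":0,"yaw":1,"gripper":1},{"x":0,"y":0,"z":0,"yaw":1,"gripper":1}]'
python3 -m inch '[{"x":0,"y":0,"z":0,"yaw":1,"gripper":1},{"x":0,"y":0,"z":0,"yaw":1,"gripper":1},{"x":0,"y":0,"z":0,"yaw":1,"gripper":1},{"x":0,"y":0,"z":0,"yaw":1,"gripper":1},{"x":0,"y":0,"z":0,"yaw":1,"gripper":1},{"x":0,"y":0,"z":0,"yaw":1,"gripper":1},{"x":0,"y":0,"z":0,"yaw":1,"gripper":1},{"x":0,"y":0,"z":0,"yaw":0.7,"gripper":1},{"x":0,"y":0,"z":0,"yaw":0,"gripper":1}]'
python3 -c "
from h import *
go((517.8,-157.8,190),-1.38)"
```

```text
time_s: 7.95
ee_pos: [504.4, -372.0, 227.8]
ee_rot: [-179.9, 0.0, 36.9]
force: [0.2, -0.9, -0.0]
gripper_width: 90.7
time_s: 8.7
ee_pos: [504.4, -372.1, 227.9]
ee_rot: [-179.9, 0.1, -1.4]
force: [0.7, 0.3, -0.3]
gripper_width: 91.2
8.7 [ 504.4 -372.1  227.9] [-1.799e+02  1.000e-01 -1.400e+00] F [ 0.7  0.3 -0.3] w 91.2
turn units 0.0  x,y,z cm: [  0.82 -21.45   3.79]
```

```bash
python3 -m inch '[{"x":0.2,"y":-2.68,"z":0,"yaw":0,"gripper":1},{"x":0.2,"y":-2.68,"z":0,"yaw":0,"gripper":1},{"x":0.2,"y":-2.68,"z":0,"yaw":0,"gripper":1},{"x":0.2,"y":-2.68,"z":0,"yaw":0,"gripper":1},{"x":0,"y":-2.68,"z":0,"yaw":0,"gripper":1},{"x":0,"y":-2.68,"z":0,"yaw":0,"gripper":1},{"x":0,"y":-2.68,"z":0,"yaw":0,"gripper":1},{"x":0,"y":-2.68,"z":2,"yaw":0,"gripper":1},{"x":0,"y":0,"z":3,"yaw":0,"gripper":1},{"x":0,"y":0,"z":3,"yaw":0,"gripper":1},{"x":0,"y":0,"z":3,"yaw":0,"gripper":1},{"x":0,"y":0,"z":0,"yaw":0,"gripper":1}]'
python3 -m inch '[{"x":0,"y":0,"z":2,"yaw":0,"gripper":1},{"x":0,"y":0,"z":2,"yaw":0,"gripper":1},{"x":0,"y":0,"z":1.5,"yaw":0,"gripper":1},{"x":0,"y":0,"z":0,"yaw":0,"gripper":1}]'
python3 -c "
from h import *
go((517.8,-172.8,51),-1.38)
t=V('top');s=V('scene')
c=np.hstack([t.crop(345,185,475,295,3,None),s.crop(190,110,320,220,3,None)]);cv2.imwrite('pics/g.png',c)"
```

```text
time_s: 9.7
ee_pos: [513.2, -156.4, 113.1]
ee_rot: [-179.8, 0.7, -1.2]
force: [-0.1, 0.4, -0.1]
gripper_width: 91.2
time_s: 10.03
ee_pos: [516.1, -157.7, 62.2]
ee_rot: [-179.9, 0.3, -1.3]
force: [-1.1, 0.9, -0.7]
gripper_width: 91.2
10.03 [ 516.1 -157.7   62.2] [-179.9    0.3   -1.3] F [-1.1  0.9 -0.7] w 91.2
turn units 0.02  x,y,z cm: [0.2  1.5  1.12]
```

View pics/g.png

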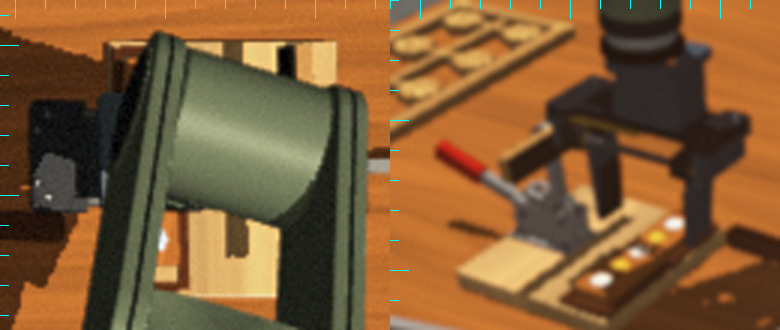

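```bash
python3 -m inch '[{"x":0.1,"y":0,"z":0.5,"yaw":0,"gripper":1},{"x":0.1,"y":0,"z":0.4,"yaw":0,"gripper":1},{"x":0,"y":0.4,"z":0,"yaw":0,"gripper":0.8},{"x":0,"y":0.4,"z":0,"yaw":0,"gripper":0.5},{"x":0,"y":0,"z":0,"yaw":0,"gripper":0.4},{"x":0,"y":0,"z":0,"yaw":0,"gripper":0.4}]' 30
python3 -m inch '[{"x":0,"y":0.3,"z":0,"yaw":0,"gripper":0.4},{"x":0,"y":0,"z":0,"yaw":0,"gripper":0.4}]'
python3 -m inch '[{"x":0,"y":0.3,"z":0,"yaw":0,"gripper":0.3},{"x":0,"y":0,"z":0,"yaw":0,"gripper":0.3}]'
```

```text
time_s: 10.63
ee_pos: [519.6, -166.6, 55.2]
ee_rot: [180.0, -0.0, -1.3]
force: [-0.4, 0.4, -0.4]
gripper_width: 67.4
time_s: 10.8
ee_pos: [519.5, -169.6, 55.0]
ee_rot: [180.0, -0.0, -1.3]
force: [0.4, 0.5, -0.6]
gripper_width: 64.1
time_s: 10.97
ee_pos: [519.4, -172.6, 54.9]
ee_rot: [180.0, -0.0, -1.3]
force: [1.2, -0.1, -0.5]
gripper_width: 59.6
```

```bash
python3 -m inch '[{"x":0,"y":0,"z":0.25,"yaw":0,"gripper":0.3},{"x":0,"y":0,"z":0.25,"yaw":0,"gripper":0.3},{"x":0,"y":0,"z":0,"yaw":0,"gripper":0.3}]'
python3 -m inch '[{"x":0,"y":0,"z":0,"yaw":0,"gripper":-0.5},{"x":0,"y":0,"z":0,"yaw":0,"gripper":-0.5},{"x":0,"y":0,"z":0,"yaw":0,"gripper":-0.5},{"x":0,"y":0,"z":0,"yaw":0,"gripper":-0.5},{"x":0,"y":0,"z":0,"yaw":0,"gripper":-0.5},{"x":0,"y":0,"z":0,"yaw":0,"gripper":-0.5}]' 40
```

```text
time_s: 11.22
ee_pos: [518.8, -171.9, 49.2]
ee_rot: [-180.0, 0.1, -1.3]
force: [-0.6, 1.2, 0.6]
gripper_width: 59.0
time_s: 11.72
ee_pos: [519.3, -172.1, 49.9]
ee_rot: [180.0, -0.0, -1.3]
force: [-0.2, -0.2, 0.2]
gripper_width: 23.7
```

```bash
python3 -c "
from h import *
t=V('top');s=V('scene')
c=s.crop(210,120,310,210,8,None);cv2.imwrite('pics/i.png',c)"
```

```text
(no output)
```

View pics/i.png

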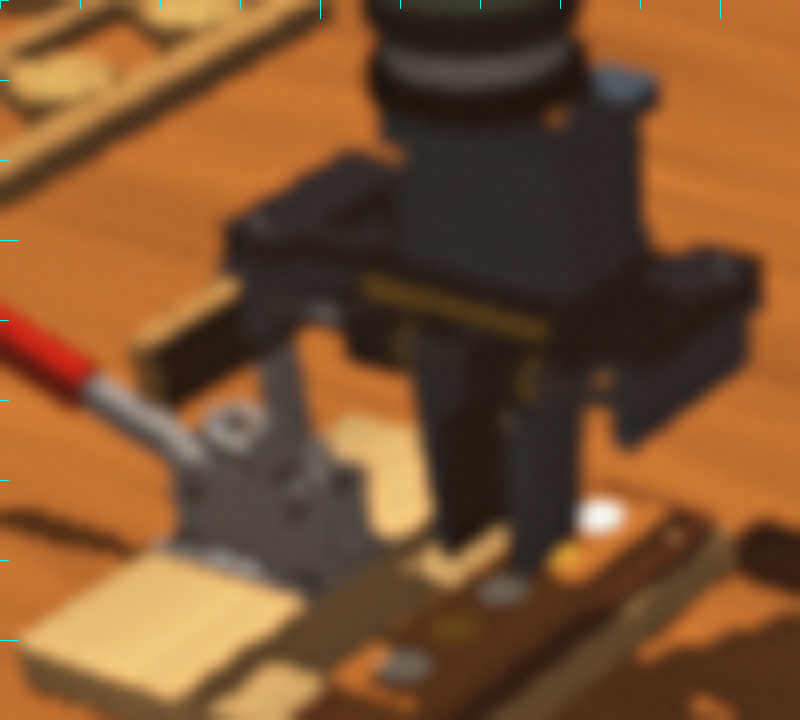

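```bash
python3 -c "
from h import *
s=V('scene'); st(); print(telemetry.state()['qpos'])
f=lambda p:((s.px(p)[0]-[210,120])*8).round()
for z in (28,36,44):
  print(z,'right fing tip corners',[f((x,-172+12,z)) for x in (503,535)],'back',[f((x,-172+26,z)) for x in (503,535)],'left inner',[f((x,-172-12,z)) for x in (503,535)])
print('strip corner',f((597.7,-158.7,36)),f((597.7,-158.7,18)),'inlays',[f(p) for p in ((577,-177,36),(517.9,-175.8,36),(458,-174.3,36))])
"; python3 -m inch '[{"x":0,"y":0,"z":0,"yaw":0,"gripper":-0.5},{"x":0,"y":0,"z":0,"yaw":0,"gripper":-0.5}]'
```

```text
11.87 [ 519.3 -172.2   49.9] [180.   -0.   -1.3] F [ 0.2  0.2 -0.5] w 23.1
[-1.95433351e+01  2.44088184e+01  1.05763679e+02 -7.68072433e-03
  4.98203027e+01  7.17668428e+01]
28 right fing tip corners [array([564., 599.]), array([514., 640.])] back [array([597., 609.]), array([547., 650.])] left inner [array([509., 582.]), array([459., 623.])]
36 right fing tip corners [array([563., 580.]), array([513., 621.])] back [array([596., 590.]), array([546., 631.])] left inner [array([508., 563.]), array([458., 604.])]
44 right fing tip corners [array([562., 561.]), array([512., 602.])] back [array([595., 571.]), array([545., 612.])] left inner [array([507., 544.]), array([456., 585.])]
strip corner [414. 706.] [417. 750.] inlays [array([405., 664.]), array([504., 588.]), array([598., 515.])]
time_s: 12.03
ee_pos: [519.3, -172.1, 49.9]
ee_rot: [180.0, -0.0, -1.3]
force: [-0.4, 0.4, 0.0]
gripper_width: 22.7
```

```bash
python3 -c "
from h import *
s=V('scene')
for z in (30,40,50,60): print(z,[(s.px((x,y,z))[0]).round(1) for y in(-112,-99) for x in (500,532)])
"; python3 -m inch '[{"x":0,"y":0,"z":0,"yaw":0,"gripper":0.3},{"x":0,"y":0,"z":0,"yaw":0,"gripper":0.3},{"x":0,"y":0,"z":0,"yaw":0,"gripper":0.3},{"x":0,"y":0,"z":0,"yaw":0,"gripper":0.3},{"x":0,"y":0,"z":0,"yaw":0,"gripper":0.3}]'
python3 -m inch '[{"x":0,"y":0,"z":0.2,"yaw":0,"gripper":0.3},{"x":0,"y":0,"z":0,"yaw":0,"gripper":0.3}]'
python3 -m inch '[{"x":0,"y":0,"z":0.2,"yaw":0,"gripper":0.3},{"x":0,"y":0,"z":0,"yaw":0,"gripper":0.3}]'
python3 -c "
from h import *
s=V('scene');c=s.crop(210,120,310,210,8,None);cv2.imwrite('pics/j.png',c)"
```

```text
30 [array([295.1, 198.1]), array([289.1, 203.3]), array([299. , 199.2]), array([293. , 204.5])]
40 [array([295. , 195.1]), array([288.9, 200.3]), array([298.9, 196.2]), array([292.9, 201.5])]
50 [array([294.9, 192.1]), array([288.8, 197.3]), array([298.8, 193.2]), array([292.8, 198.5])]
60 [array([294.8, 189. ]), array([288.7, 194.2]), array([298.7, 190.2]), array([292.6, 195.4])]
time_s: 12.5
ee_pos: [519.3, -172.1, 49.9]
ee_rot: [180.0, -0.0, -1.3]
force: [0.6, 0.5, 0.5]
gripper_width: 53.2
time_s: 12.67
ee_pos: [519.1, -172.1, 47.5]
ee_rot: [-180.0, 0.0, -1.3]
force: [-0.5, 0.3, 0.8]
gripper_width: 59.4
time_s: 12.83
ee_pos: [519.1, -172.0, 45.5]
ee_rot: [-180.0, 0.0, -1.3]
force: [-0.3, -0.4, -0.3]
gripper_width: 59.0
```

View pics/j.png

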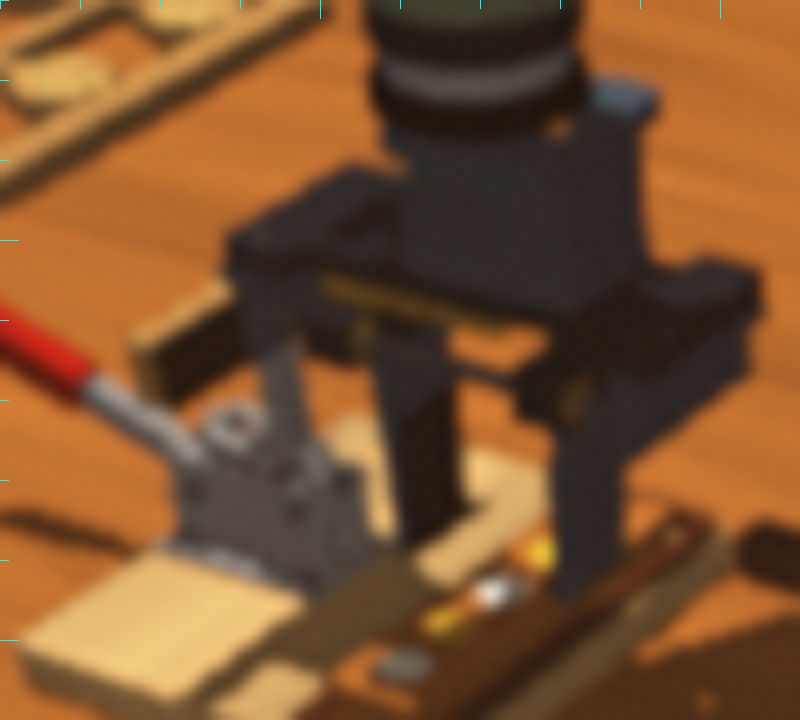

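```bash
for i in 1; do python3 -m inch '[{"x":0,"y":0,"z":0.4,"yaw":0,"gripper":0.3},{"x":0,"y":0,"z":0,"yaw":0,"gripper":0.3}]' ; python3 -m inch '[{"x":0,"y":0,"z":0.3,"yaw":0,"gripper":0.3},{"x":0,"y":0,"z":0,"yaw":0,"gripper":0.3}]'; done
python3 - <<'E'
from h import *
s=V("scene");t=V("top")
# visible finger side: right finger, project its outer tip at candidate heights
p=telemetry.state()["ee_pos"]
print([ (z,((s.px((p[0]+11,p[1]+29,z))[0]-[210,120])*8).round()) for z in (20,30,40,50)])
E
```

```text
time_s: 13.05
ee_pos: [519.7, -172.4, 41.8]
ee_rot: [180.0, -0.0, -1.3]
force: [-0.3, -0.1, 1.4]
gripper_width: 59.2
time_s: 13.22
ee_pos: [520.0, -173.4, 41.1]
ee_rot: [179.8, -0.1, -1.3]
force: [-4.3, 0.5, 14.2]
gripper_width: 59.5
[(20, array([559., 665.])), (30, array([557., 642.])), (40, array([556., 618.])), (50, array([555., 593.]))]
```

Run:
```python
from h import *
s=telemetry.state(); print(s["torque"],s["force"],s["ee_pos"])
v=V("scene");c=v.crop(220,120,320,200,8,None);cv2.imwrite('pics/k.png',c)
```

```text
[-1.16123936  0.58970008 -0.34957188] [-3.63101262  0.34440009 15.06556885] [ 520.07670522 -173.22665859   41.1316337 ]
```

View pics/k.png

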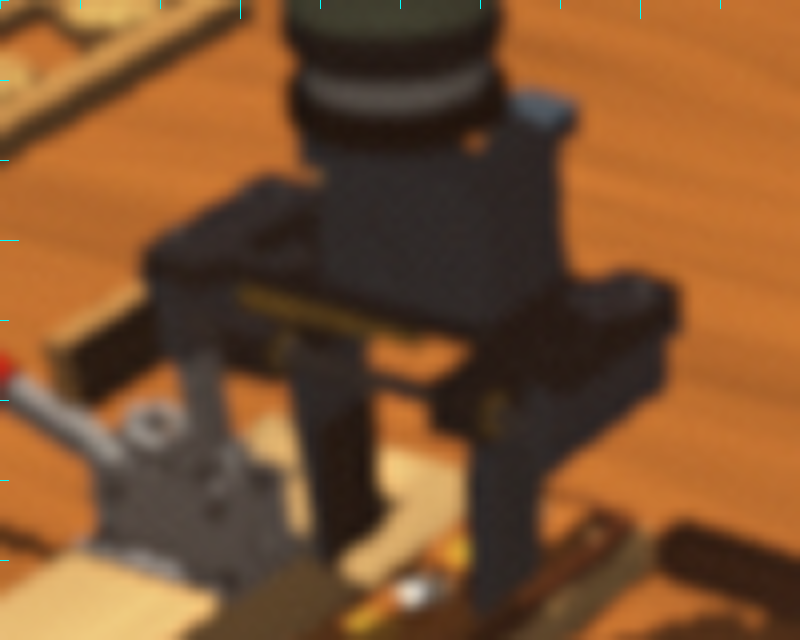

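```bash
python3 -m inch '[{"x":0,"y":0,"z":-1,"yaw":0,"gripper":1},{"x":0,"y":-1.5,"z":-2,"yaw":0,"gripper":1},{"x":0,"y":0,"z":-4,"yaw":0,"gripper":1},{"x":0,"y":0,"z":-4,"yaw":0,"gripper":1},{"x":-2.8,"y":-2,"z":0,"yaw":0,"gripper":0.5},{"x":-2.8,"y":-2,"z":0,"yaw":0,"gripper":0},{"x":-2.8,"y":-2,"z":0,"yaw":0,"gripper":-0.5},{"x":-2.8,"y":-2,"z":0,"yaw":0,"gripper":-1},{"x":-2.8,"y":-2,"z":0,"yaw":0,"gripper":-1},{"x":0,"y":0,"z":0,"yaw":0,"gripper":-1},{"x":0,"y":0,"z":0,"yaw":0,"gripper":-1},{"x":0,"y":0,"z":0,"yaw":0,"gripper":-1}]'
python3 -m inch '[{"x":0,"y":0,"z":3,"yaw":0,"gripper":-1},{"x":0,"y":0,"z":3,"yaw":0,"gripper":-1},{"x":0,"y":0,"z":3,"yaw":0,"gripper":-1},{"x":0,"y":0,"z":2,"yaw":0,"gripper":-1},{"x":0,"y":0,"z":0,"yaw":0,"gripper":-1},{"x":0,"y":0,"z":0,"yaw":0,"gripper":-1}]'
```

```text
time_s: 14.37
ee_pos: [382.8, -54.1, 149.3]
ee_rot: [180.0, -0.1, -1.3]
force: [-0.6, -0.2, 0.5]
gripper_width: 36.0
time_s: 14.87
ee_pos: [382.5, -54.5, 38.3]
ee_rot: [-180.0, 0.1, -1.4]
force: [0.8, 0.3, 0.4]
gripper_width: 0.6
```

```bash
for i in 1 ; do python3 -m inch '[{"x":0,"y":0,"z":0.6,"yaw":0,"gripper":-1},{"x":0,"y":0,"z":0,"yaw":0,"gripper":-1}]'; python3 -m inch '[{"x":0,"y":0,"z":0.5,"yaw":0,"gripper":-1},{"x":0,"y":0,"z":0,"yaw":0,"gripper":-1}]'; done
```

```text
time_s: 15.03
ee_pos: [383.1, -54.4, 33.3]
ee_rot: [180.0, -0.1, -1.3]
force: [0.4, -0.6, 0.6]
gripper_width: 0.4
time_s: 15.2
ee_pos: [382.2, -54.1, 28.0]
ee_rot: [180.0, -0.0, -1.3]
force: [-0.6, 0.3, 1.7]
gripper_width: -0.1
```

```bash
python3 -m inch '[{"x":0,"y":0,"z":0.4,"yaw":0,"gripper":-1},{"x":0,"y":0,"z":0,"yaw":0,"gripper":-1}]'; python3 -m inch '[{"x":0,"y":0,"z":0.3,"yaw":0,"gripper":-1},{"x":0,"y":0,"z":0,"yaw":0,"gripper":-1}]'
```

```text
time_s: 15.37
ee_pos: [381.8, -54.0, 23.7]
ee_rot: [180.0, 0.0, -1.3]
force: [0.2, -0.4, -0.2]
gripper_width: 0.4
time_s: 15.53
ee_pos: [381.7, -53.9, 20.6]
ee_rot: [180.0, 0.0, -1.3]
force: [0.4, -0.5, -0.2]
gripper_width: 0.2
```

```bash
for k in a; do python3 -m inch '[{"x":0,"y":0,"z":0.4,"yaw":0,"gripper":-1},{"x":0,"y":0,"z":0,"yaw":0,"gripper":-1}]'; python3 -m inch '[{"x":0,"y":0,"z":0.4,"yaw":0,"gripper":-1},{"x":0,"y":0,"z":0,"yaw":0,"gripper":-1}]';  python3 -m inch '[{"x":0,"y":0,"z":0.3,"yaw":0,"gripper":-1},{"x":0,"y":0,"z":0,"yaw":0,"gripper":-1}]'; done | grep -A3 pos
```

```text
ee_pos: [381.6, -53.9, 16.4]
ee_rot: [-180.0, 0.0, -1.3]
force: [-0.4, -0.6, -0.0]
gripper_width: 0.3
--
ee_pos: [381.6, -53.9, 12.3]
ee_rot: [-180.0, 0.1, -1.3]
force: [-0.8, 0.4, -0.3]
gripper_width: 0.3
--
ee_pos: [381.7, -53.9, 9.4]
ee_rot: [-180.0, 0.0, -1.3]
force: [-0.4, 0.1, -0.4]
gripper_width: 0.6
```

```bash
for k in a; do python3 -m inch '[{"x":0,"y":0,"z":0.3,"yaw":0,"gripper":-1},{"x":0,"y":0,"z":0,"yaw":0,"gripper":-1}]'; python3 -m inch '[{"x":0,"y":0,"z":0.3,"yaw":0,"gripper":-1},{"x":0,"y":0,"z":0,"yaw":0,"gripper":-1}]';  python3 -m inch '[{"x":0,"y":0,"z":0.2,"yaw":0,"gripper":-1},{"x":0,"y":0,"z":0,"yaw":0,"gripper":-1}]'; done | grep -A3 pos
```

```text
ee_pos: [381.7, -53.9, 6.5]
ee_rot: [-180.0, 0.0, -1.3]
force: [0.2, -0.4, 0.6]
gripper_width: 0.3
--
ee_pos: [381.7, -53.9, 3.5]
ee_rot: [-180.0, 0.0, -1.3]
force: [-0.4, 0.6, 0.1]
gripper_width: 0.4
--
ee_pos: [381.8, -54.0, 1.6]
ee_rot: [180.0, 0.0, -1.3]
force: [0.7, 0.0, -0.5]
gripper_width: 0.3
```

```bash
for k in a; do python3 -m inch '[{"x":0,"y":0,"z":0.2,"yaw":0,"gripper":-1},{"x":0,"y":0,"z":0,"yaw":0,"gripper":-1}]'; python3 -m inch '[{"x":0,"y":0,"z":0.2,"yaw":0,"gripper":-1},{"x":0,"y":0,"z":0,"yaw":0,"gripper":-1}]';  python3 -m inch '[{"x":0,"y":0,"z":0.2,"yaw":0,"gripper":-1},{"x":0,"y":0,"z":0,"yaw":0,"gripper":-1}]'; done | grep -A3 pos
```

```text
ee_pos: [381.8, -54.0, -0.4]
ee_rot: [180.0, 0.0, -1.3]
force: [-0.9, 0.2, 0.1]
gripper_width: 0.4
--
ee_pos: [381.8, -54.0, -2.4]
ee_rot: [180.0, 0.0, -1.3]
force: [0.1, 0.0, -0.7]
gripper_width: 0.2
--
ee_pos: [381.8, -53.9, -4.4]
ee_rot: [180.0, 0.0, -1.3]
force: [0.8, -0.7, -0.8]
gripper_width: 0.6
```

```bash
for k in a; do python3 -m inch '[{"x":0,"y":0,"z":0.2,"yaw":0,"gripper":-1},{"x":0,"y":0,"z":0,"yaw":0,"gripper":-1}]'; python3 -m inch '[{"x":0,"y":0,"z":0.2,"yaw":0,"gripper":-1},{"x":0,"y":0,"z":0,"yaw":0,"gripper":-1}]';  python3 -m inch '[{"x":0,"y":0,"z":0.2,"yaw":0,"gripper":-1},{"x":0,"y":0,"z":0,"yaw":0,"gripper":-1}]'; done | grep -A3 pos
python3 - <<'E'
from h import *
s=V("scene"); p=telemetry.state()["ee_pos"]
print([(z,s.px((p[0]+16,p[1],z))[0].round(1)) for z in (0,20)])
u,v=s.px((p[0],p[1],30))[0].astype(int)
c=s.crop(u-45,v-60,u+45,v+30,5,'l')
E
```

```text
ee_pos: [382.1, -54.0, -5.2]
ee_rot: [180.0, -0.0, -1.3]
force: [-3.4, 1.0, 15.8]
gripper_width: 0.3
--
ee_pos: [382.1, -54.0, -5.3]
ee_rot: [180.0, -0.0, -1.3]
force: [-9.1, 2.2, 44.7]
gripper_width: 0.5
--
ee_pos: [382.1, -54.0, -5.3]
ee_rot: [180.0, -0.1, -1.3]
force: [-15.2, 2.2, 73.7]
gripper_width: 0.1
[(0, array([329.8, 195.8])), (20, array([329.9, 190.1]))]
```

View pics/l.png

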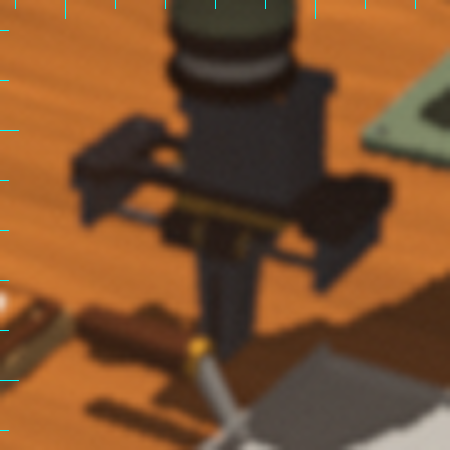

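```bash
python3 -m inch '[{"x":0,"y":0,"z":-4,"yaw":0,"gripper":-1},{"x":0,"y":0,"z":-4,"yaw":0,"gripper":-1},{"x":0,"y":0,"z":-4,"yaw":0,"gripper":-1},{"x":0,"y":0,"z":-4,"yaw":0,"gripper":-1},{"x":0,"y":0,"z":-4,"yaw":0,"gripper":-1},{"x":0,"y":0,"z":-4,"yaw":0,"gripper":-1},{"x":0,"y":0,"z":0,"yaw":0,"gripper":-1}]'
python3 - <<'E'
from h import *
go(JIG((0,-178,120)),-1.38)
s=V("scene"); q=s.im.astype(int); m=(q[...,0]>60)&(q[...,1]<45)&(q[...,2]<45)&(q[...,0]>2*q[...,1]); z=np.zeros_like(m); z[140:185,195:240]=m[140:185,195:240]; ys,xs=np.nonzero(z); print(len(xs),xs.mean(),ys.mean(),xs.min(),xs.max(),ys.min(),ys.max())
for h in (1.4,1.36,1.3,1.25,1.2,1.1):
  print(h,[s.px(JIG((0,-73.6-r*np.sin(h),43.4+r*np.cos(h))))[0].round(1) for r in (63,94,125)])
E
```

```text
time_s: 18.17
ee_pos: [386.4, -54.7, 237.2]
ee_rot: [179.9, -0.9, -1.3]
force: [0.6, -0.1, 0.1]
gripper_width: 0.6
18.17 [386.4 -54.7 237.2] [179.9  -0.9  -1.3] F [ 0.6 -0.1  0.1] w 0.6
turn units 0.01  x,y,z cm: [12.92 35.45 11.72]
75 212.74666666666667 163.89333333333335 206 220 159 169
1.4 [array([221.7, 170.8]), array([213.8, 166.9]), array([206.1, 163.1])]
1.36 [array([221.7, 170.2]), array([213.9, 165.9]), array([206.2, 161.7])]
1.3 [array([221.8, 169.2]), array([214. , 164.4]), array([206.3, 159.8])]
1.25 [array([221.9, 168.4]), array([214.1, 163.2]), array([206.5, 158.2])]
1.2 [array([222.1, 167.6]), array([214.4, 162.1]), array([206.7, 156.6])]
1.1 [array([222.5, 166.1]), array([215. , 159.9]), array([207.5, 153.6])]
```

```bash
python3 -m inch '[{"x":1.08,"y":2.95,"z":0,"yaw":0,"gripper":-1},{"x":1.08,"y":2.95,"z":0,"yaw":0,"gripper":-1},{"x":1.08,"y":2.95,"z":0,"yaw":0,"gripper":-1},{"x":1.08,"y":2.95,"z":0,"yaw":0,"gripper":-1},{"x":1.08,"y":2.95,"z":0,"yaw":0,"gripper":-1},{"x":1.08,"y":2.95,"z":0,"yaw":0,"gripper":-1},{"x":1.08,"y":2.95,"z":0,"yaw":0,"gripper":-1},{"x":1.08,"y":2.95,"z":0,"yaw":0,"gripper":-1},{"x":1.08,"y":2.95,"z":0,"yaw":0,"gripper":-1},{"x":1.08,"y":2.95,"z":0,"yaw":0,"gripper":-1},{"x":1.08,"y":2.95,"z":0,"yaw":0,"gripper":-1},{"x":1.08,"y":2.95,"z":0,"yaw":0,"gripper":-1}]'
python3 -m inch '[{"x":0,"y":0,"z":3,"yaw":0,"gripper":-1},{"x":0,"y":0,"z":3,"yaw":0,"gripper":-1},{"x":0,"y":0,"z":3,"yaw":0,"gripper":-1},{"x":0,"y":0,"z":3,"yaw":0,"gripper":-1},{"x":0,"y":0,"z":2,"yaw":0,"gripper":-1},{"x":0,"y":0,"z":0,"yaw":0,"gripper":-1},{"x":0,"y":0,"z":0,"yaw":0,"gripper":-1}]'
python3 -c "
from h import *
go(JIG((0,-180,72)),-1.38)"
```

```text
time_s: 19.22
ee_pos: [503.1, -411.9, 227.5]
ee_rot: [-179.9, 0.2, -1.3]
force: [1.0, 0.0, -0.0]
gripper_width: 0.2
time_s: 19.8
ee_pos: [502.4, -409.9, 87.6]
ee_rot: [-179.8, 0.2, -1.3]
force: [-0.4, 0.1, 0.2]
gripper_width: 0.1
19.8 [ 502.4 -409.9   87.6] [-179.8    0.2   -1.3] F [-0.4  0.1  0.2] w 0.1
turn units 0.02  x,y,z cm: [0.47 0.42 1.56]
```

```bash
python3 -m inch '[{"x":0.45,"y":0,"z":0,"yaw":0,"gripper":-1},{"x":0,"y":0,"z":0.4,"yaw":0,"gripper":-1},{"x":0,"y":0,"z":0.4,"yaw":0,"gripper":-1},{"x":0,"y":0,"z":0.3,"yaw":0,"gripper":-1},{"x":0,"y":0,"z":0,"yaw":0,"gripper":-1}]'; python3 -m inch '[{"x":0,"y":0,"z":0.2,"yaw":0,"gripper":-1},{"x":0,"y":0,"z":0,"yaw":0,"gripper":-1}]'
```

```text
time_s: 20.22
ee_pos: [508.0, -410.9, 78.9]
ee_rot: [180.0, -0.0, -1.3]
force: [-0.1, -0.0, -0.1]
gripper_width: 0.4
time_s: 20.38
ee_pos: [507.7, -410.8, 76.7]
ee_rot: [-180.0, 0.0, -1.3]
force: [-0.2, -0.9, -0.6]
gripper_width: 0.5
```

```bash
python3 -m inch '[{"x":0,"y":0,"z":0.2,"yaw":0,"gripper":-1},{"x":0,"y":0,"z":0,"yaw":0,"gripper":-1}]'; python3 -m inch '[{"x":0,"y":0,"z":0.2,"yaw":0,"gripper":-1},{"x":0,"y":0,"z":0,"yaw":0,"gripper":-1}]'
```

```text
time_s: 20.55
ee_pos: [508.0, -411.2, 74.9]
ee_rot: [180.0, -0.0, -1.3]
force: [-0.1, -0.2, 1.1]
gripper_width: 0.5
time_s: 20.72
ee_pos: [508.0, -411.6, 73.4]
ee_rot: [179.9, -0.0, -1.3]
force: [-0.7, -1.5, 3.6]
gripper_width: 0.5
```

```bash
python3 -m inch '[{"x":0,"y":0,"z":0.2,"yaw":0,"gripper":-1},{"x":0,"y":0,"z":0,"yaw":0,"gripper":-1}]'
```

```text
time_s: 20.88
ee_pos: [508.1, -411.9, 72.1]
ee_rot: [179.9, -0.1, -1.3]
force: [-1.3, -0.9, 7.7]
gripper_width: 0.6
```

```bash
python3 -m inch '[{"x":0,"y":0,"z":0.2,"yaw":0,"gripper":-1},{"x":0,"y":0,"z":0,"yaw":0,"gripper":-1}]'; python3 -m inch '[{"x":0,"y":0,"z":0.1,"yaw":0,"gripper":-1},{"x":0,"y":0,"z":0,"yaw":0,"gripper":-1}]'
```

```text
time_s: 21.05
ee_pos: [508.1, -412.1, 71.2]
ee_rot: [179.8, -0.1, -1.3]
force: [-3.0, -0.8, 10.5]
gripper_width: 0.6
time_s: 21.22
ee_pos: [508.2, -412.2, 71.0]
ee_rot: [179.8, -0.1, -1.3]
force: [-3.7, 0.8, 14.0]
gripper_width: 0.3
```

```bash
python3 -m inch '[{"x":0,"y":0,"z":-4,"yaw":0,"gripper":-1},{"x":0,"y":0,"z":-4,"yaw":0,"gripper":-1},{"x":0,"y":0,"z":-4,"yaw":0,"gripper":-1},{"x":0,"y":0,"z":-3,"yaw":0,"gripper":-1},{"x":0.2,"y":-3,"z":0,"yaw":0,"gripper":1},{"x":0.2,"y":-3,"z":0,"yaw":0,"gripper":1},{"x":0.2,"y":-3,"z":0,"yaw":0,"gripper":1},{"x":0.2,"y":-3,"z":0,"yaw":0,"gripper":1},{"x":0,"y":-3,"z":0,"yaw":0,"gripper":1},{"x":0,"y":-3,"z":0,"yaw":0,"gripper":1},{"x":0,"y":-3,"z":0,"yaw":0,"gripper":1},{"x":0,"y":-3,"z":0,"yaw":0,"gripper":1}]'
python3 - <<'E'
from h import *
go(JIG((6,70,60)),-1.38)
t=V("top"); q=t.im.astype(int); d=(q.max(2)<48)
for v in range(202,278,6):
    u=np.nonzero(d[v,425:455])[0]+425
    if len(u): print(v,u.min(),u.max(),end=' | ')
s=V("scene"); q=s.im.astype(int); m=(q[...,0]>60)&(q[...,1]<45)&(q[...,2]<45)&(q[...,0]>2*q[...,1]); z=np.zeros_like(m); z[140:185,195:240]=m[140:185,195:240]; ys,xs=np.nonzero(z); print(len(xs),xs.mean(),ys.mean())
E
```

```text
time_s: 22.22
ee_pos: [521.0, -169.4, 217.4]
ee_rot: [-180.0, 0.0, -1.3]
force: [0.5, 0.1, -0.8]
gripper_width: 50.8
22.22 [ 521.  -169.4  217.4] [-180.     0.    -1.3] F [ 0.5  0.1 -0.8] w 50.8
turn units 0.01  x,y,z cm: [-0.21 -0.49 15.74]
202 431 431 | 208 430 430 | 214 429 429 | 220 427 427 | 226 426 426 | 232 425 425 | 250 428 441 | 256 444 449 | 262 444 449 | 268 444 449 | 274 444 449 | 71 212.43661971830986 164.70422535211267
```

```bash
python3 -m inch '[{"x":-0.2,"y":-0.5,"z":2,"yaw":0,"gripper":1},{"x":0,"y":0,"z":3,"yaw":0,"gripper":1},{"x":0,"y":0,"z":3,"yaw":0,"gripper":1},{"x":0,"y":0,"z":3,"yaw":0,"gripper":1},{"x":0,"y":0,"z":3,"yaw":0,"gripper":1},{"x":0,"y":0,"z":1.7,"yaw":0,"gripper":1},{"x":0,"y":0,"z":0,"yaw":0,"gripper":1},{"x":0,"y":0,"z":0,"yaw":0,"gripper":1}]'
python3 -m inch '[{"x":0,"y":0,"z":1,"yaw":0,"gripper":1},{"x":0,"y":0,"z":1,"yaw":0,"gripper":1},{"x":0,"y":0,"z":0.8,"yaw":0,"gripper":1},{"x":0,"y":0,"z":0.4,"yaw":0,"gripper":1},{"x":0,"y":0,"z":0,"yaw":0,"gripper":1}]'; python3 -c "
from h import *
go(JIG((6,63,24)),-1.38)"
```

```text
time_s: 22.98
ee_pos: [519.1, -166.4, 60.2]
ee_rot: [-180.0, 0.1, -1.3]
force: [-0.3, 0.2, 0.8]
gripper_width: 91.0
time_s: 23.4
ee_pos: [518.9, -165.9, 27.9]
ee_rot: [-180.0, 0.1, -1.3]
force: [0.9, -0.1, -0.4]
gripper_width: 90.8
23.4 [ 518.9 -165.9   27.9] [-1.8e+02  1.0e-01 -1.3e+00] F [ 0.9 -0.1 -0.4] w 90.8
turn units 0.02  x,y,z cm: [0.01 0.56 0.39]
```

Now lower 3 mm, move across, and close.

```bash
python3 -m inch '[{"x":0,"y":0,"z":0.3,"yaw":0,"gripper":0.4},{"x":0,"y":0.3,"z":0,"yaw":0,"gripper":0.2},{"x":0,"y":0.3,"z":0,"yaw":0,"gripper":0.1},{"x":0,"y":0,"z":0,"yaw":0,"gripper":0.1},{"x":0,"y":0,"z":0,"yaw":0,"gripper":0.1}]' 35
python3 -m inch '[{"x":0,"y":0,"z":0,"yaw":0,"gripper":-0.5},{"x":0,"y":0,"z":0,"yaw":0,"gripper":-0.5},{"x":0,"y":0,"z":0,"yaw":0,"gripper":-0.5},{"x":0,"y":0,"z":0,"yaw":0,"gripper":-0.5}]'
```

```text
time_s: 23.82
ee_pos: [519.6, -172.5, 26.1]
ee_rot: [180.0, -0.0, -1.3]
force: [0.1, 0.4, -1.1]
gripper_width: 60.6
time_s: 24.15
ee_pos: [519.4, -175.1, 26.4]
ee_rot: [179.7, -0.0, -1.1]
force: [-2.3, -10.9, 1.2]
gripper_width: 37.5
```

```bash
python3 -m inch '[{"x":0,"y":0,"z":0,"yaw":0,"gripper":-0.6},{"x":0,"y":0,"z":-0.6,"yaw":0,"gripper":-0.6},{"x":0,"y":0,"z":-0.8,"yaw":0,"gripper":-0.6},{"x":0,"y":-0.5,"z":-1.5,"yaw":0,"gripper":-0.6},{"x":0,"y":-0.5,"z":-2,"yaw":0,"gripper":-0.6},{"x":0,"y":-1,"z":-2,"yaw":0,"gripper":-0.6},{"x":0,"y":-1.5,"z":-2,"yaw":0,"gripper":-0.6},{"x":0,"y":-2,"z":-2,"yaw":0,"gripper":-0.6},{"x":0,"y":-2,"z":-2,"yaw":0,"gripper":-0.6},{"x":0,"y":-2,"z":-2,"yaw":0,"gripper":-0.6},{"x":0,"y":0,"z":0,"yaw":0,"gripper":-0.6},{"x":0,"y":0,"z":0,"yaw":0,"gripper":-0.6}]' 50
python3 - <<'E'
from h import *
t=V("top"); g=t.im.astype(float)
# shelf: outer edge of back slat (u~136-148), slat ends
r=g[...,0]; gg=g[...,1]; b=g[...,2]
m=((gg/np.maximum(r,1)>0.64)&(r>150)&(gg-b>25)).astype(np.uint8); z=np.zeros_like(m); z[160:310,125:212]=m[160:310,125:212]
P=[];
for v in range(176,296):
    u=np.nonzero(z[v])[0]
    if len(u): P.append(t.ray(u.min(),v,70)[:2])
P=np.array(P,np.float32); l=cv2.fitLine(P,cv2.DIST_HUBER,0,0.01,0.01).ravel(); l*=1; print('back edge dir',np.degrees(np.arctan2(l[1],l[0])),'y at x=537',l[3]+(537-l[2])*l[1]/l[0], P[[0,-1]])
ys,xs=np.nonzero(z); print(ys.min(),ys.max(), t.ray(xs[ys.argmin()],ys.min(),70),t.ray(xs[ys.argmax()],ys.max(),70))
row=r[235]; print([int(x) for x in row[130:215]])
E
```

```text
time_s: 25.15
ee_pos: [521.9, -76.5, 175.8]
ee_rot: [180.0, -0.1, -1.2]
force: [1.0, 0.0, -1.6]
gripper_width: 37.3
back edge dir -4.821848 y at x=537 401.61768 [[670.91705 390.77002]
 [406.44092 412.56866]]
168 302 [689.23865078 388.82279272  70.        ] [388.42139352 298.47623942  70.        ]
[174, 174, 175, 177, 179, 176, 179, 179, 177, 178, 206, 218, 227, 228, 169, 89, 69, 58, 92, 199, 215, 214, 203, 216, 222, 229, 234, 117, 69, 71, 73, 83, 179, 190, 186, 215, 221, 231, 233, 129, 75, 74, 71, 85, 184, 196, 193, 197, 217, 228, 232, 191, 106, 67, 86, 180, 190, 189, 184, 171, 213, 227, 230, 236, 121, 68, 79, 179, 189, 144, 100, 92, 93, 99, 107, 54, 35, 81, 175, 190, 190, 188, 185, 188, 186]
```

```bash
sed -i 's/SHELF=fr((537.3,326.4,0),85.25)/SHELF=fr((537.3,325.3,0),85.18)/' h.py
python3 -m inch '[{"x":0,"y":-1.5,"z":0,"yaw":0,"gripper":-0.6},{"x":0,"y":-3,"z":0,"yaw":0,"gripper":-0.6},{"x":0,"y":-3,"z":0,"yaw":0,"gripper":-0.6},{"x":0,"y":-3,"z":0,"yaw":0,"gripper":-0.6},{"x":0,"y":-3,"z":0,"yaw":0,"gripper":-0.6},{"x":0,"y":-3,"z":0,"yaw":0,"gripper":-0.6},{"x":0,"y":-3,"z":0,"yaw":0,"gripper":-0.6},{"x":0,"y":-3,"z":0,"yaw":0,"gripper":-0.6},{"x":0,"y":-3,"z":0,"yaw":0,"gripper":-0.6},{"x":0,"y":-3,"z":0,"yaw":0,"gripper":-0.6},{"x":0,"y":-3,"z":0,"yaw":0,"gripper":-0.6},{"x":0,"y":-3,"z":0,"yaw":0,"gripper":-0.6}]'
python3 -m inch '[{"x":0,"y":-3,"z":0,"yaw":0,"gripper":-0.6},{"x":0,"y":-2,"z":0,"yaw":0,"gripper":-0.6},{"x":0,"y":0,"z":0,"yaw":-0.8,"gripper":-0.6},{"x":0,"y":0,"z":0,"yaw":-0.8,"gripper":-0.6},{"x":0,"y":0,"z":0,"yaw":-0.8,"gripper":-0.6},{"x":0,"y":0,"z":0,"yaw":-0.8,"gripper":-0.6},{"x":0,"y":0,"z":0,"yaw":-0.8,"gripper":-0.6},{"x":0,"y":0,"z":0,"yaw":-0.8,"gripper":-0.6},{"x":0,"y":0,"z":0,"yaw":-0.8,"gripper":-0.6},{"x":0,"y":0,"z":0,"yaw":0,"gripper":-0.6},{"x":0,"y":0,"z":0,"yaw":0,"gripper":-0.6}]'
python3 -c "
from h import *
go(SHELF((9,0,80)),27)"
```

```text
time_s: 26.2
ee_pos: [529.0, 267.7, 172.8]
ee_rot: [179.9, 0.2, -1.4]
force: [0.1, 0.5, -0.3]
gripper_width: 37.4
time_s: 27.12
ee_pos: [530.5, 316.6, 173.2]
ee_rot: [180.0, 0.2, 26.5]
force: [-0.5, -0.1, -0.3]
gripper_width: 37.1
27.12 [530.5 316.6 173.2] [180.    0.2  26.5] F [-0.5 -0.1 -0.3] w 37.1
turn units -0.09  x,y,z cm: [ 1.48 -1.23  9.32]
```

```bash
python3 -m inch '[{"x":1.5,"y":-1.2,"z":0,"yaw":0,"gripper":-0.6},{"x":0,"y":0,"z":2,"yaw":0,"gripper":-0.6},{"x":0,"y":0,"z":2,"yaw":0,"gripper":-0.6},{"x":0,"y":0,"z":2,"yaw":0,"gripper":-0.6},{"x":0,"y":0,"z":1.5,"yaw":0,"gripper":-0.6},{"x":0,"y":0,"z":0.8,"yaw":0,"gripper":-0.6},{"x":0,"y":0,"z":0,"yaw":0,"gripper":-0.6},{"x":0,"y":0,"z":0,"yaw":0,"gripper":-0.6}]'; python3 -m inch '[{"x":0,"y":0,"z":0.4,"yaw":0,"gripper":-0.6},{"x":0,"y":0,"z":0.3,"yaw":0,"gripper":-0.6},{"x":0,"y":0,"z":0,"yaw":0,"gripper":-0.6}]'; python3 -m inch '[{"x":0,"y":0,"z":0.2,"yaw":0,"gripper":-0.6},{"x":0,"y":0,"z":0,"yaw":0,"gripper":-0.6}]'
```

```text
time_s: 27.78
ee_pos: [538.7, 335.0, 91.6]
ee_rot: [180.0, 0.0, 26.6]
force: [-0.1, 0.1, -1.0]
gripper_width: 37.4
time_s: 28.03
ee_pos: [538.6, 335.2, 84.9]
ee_rot: [180.0, -0.0, 26.7]
force: [-0.5, 0.4, -0.7]
gripper_width: 37.3
time_s: 28.2
ee_pos: [538.5, 335.2, 82.8]
ee_rot: [180.0, -0.0, 26.7]
force: [0.1, -0.3, -0.5]
gripper_width: 37.3
```

```bash
python3 -m inch '[{"x":0,"y":0,"z":0.2,"yaw":0,"gripper":-0.6},{"x":0,"y":0,"z":0,"yaw":0,"gripper":-0.6}]'; python3 -m inch '[{"x":0,"y":0,"z":0.2,"yaw":0,"gripper":-0.6},{"x":0,"y":0,"z":0,"yaw":0,"gripper":-0.6}]'
```

```text
time_s: 28.37
ee_pos: [538.4, 335.1, 80.6]
ee_rot: [180.0, 0.0, 26.7]
force: [-0.4, -0.1, -1.1]
gripper_width: 37.2
time_s: 28.53
ee_pos: [538.4, 335.1, 78.5]
ee_rot: [180.0, 0.0, 26.7]
force: [-0.7, -0.1, -1.2]
gripper_width: 37.1
```

```bash
python3 -m inch '[{"x":0,"y":0,"z":0.15,"yaw":0,"gripper":-0.6},{"x":0,"y":0,"z":0,"yaw":0,"gripper":-0.6}]'; python3 -m inch '[{"x":0,"y":0,"z":0.15,"yaw":0,"gripper":-0.6},{"x":0,"y":0,"z":0,"yaw":0,"gripper":-0.6}]'
```

```text
time_s: 28.7
ee_pos: [538.5, 335.2, 78.3]
ee_rot: [180.0, -0.0, 26.7]
force: [-2.1, -1.3, 5.1]
gripper_width: 37.5
time_s: 28.87
ee_pos: [538.6, 335.2, 78.2]
ee_rot: [-180.0, -0.1, 26.7]
force: [-2.8, -3.5, 11.1]
gripper_width: 37.2
```

```bash
python3 -m inch '[{"x":0,"y":0,"z":-0.2,"yaw":0,"gripper":-0.6},{"x":0,"y":0,"z":0,"yaw":0,"gripper":0.1},{"x":0,"y":0,"z":0,"yaw":0,"gripper":0.1},{"x":0,"y":0,"z":0,"yaw":0,"gripper":0.3},{"x":0,"y":0,"z":0,"yaw":0,"gripper":0.5},{"x":0,"y":0,"z":-1,"yaw":0,"gripper":0.5},{"x":0,"y":0,"z":-3,"yaw":0,"gripper":0.5},{"x":0,"y":0,"z":-4,"yaw":0,"gripper":0.5},{"x":0,"y":0,"z":-4,"yaw":0,"gripper":0.5},{"x":0,"y":3,"z":0,"yaw":-1,"gripper":0.5},{"x":0,"y":3,"z":0,"yaw":-1,"gripper":0.5},{"x":0,"y":3,"z":0,"yaw":-1,"gripper":0.5}]'
python3 -m inch '[{"x":0,"y":0,"z":0,"yaw":-1,"gripper":0.5},{"x":0,"y":0,"z":0,"yaw":-1,"gripper":0.5},{"x":0,"y":0,"z":0,"yaw":-1,"gripper":0.5},{"x":0,"y":0,"z":0,"yaw":-1,"gripper":0.5},{"x":0,"y":0,"z":0,"yaw":-1,"gripper":0.5},{"x":0,"y":0,"z":0,"yaw":-1,"gripper":0.5},{"x":0,"y":0,"z":0,"yaw":-1,"gripper":0.5},{"x":0,"y":0,"z":0,"yaw":-1,"gripper":0.5},{"x":0,"y":0,"z":0,"yaw":-1,"gripper":0.5}]'
python3 - <<'E'
from h import *
t=V("top"); g=t.im.astype(float); r,b=g[...,0],g[...,2]
m=((abs(r-b)<40)&(r>130)); 
def fitv(us,vs,z,n):
    P=np.array([t.ray(u,v,z)[:2] for u,v in zip(us,vs)],np.float32); l=cv2.fitLine(P,cv2.DIST_HUBER,0,0.01,0.01).ravel(); print(n,len(P),np.degrees(np.arctan2(l[1],l[0])).round(2),l[2:].round(1))
rows=range(222,294); fitv([np.nonzero(m[v,255:300])[0].min()+255-.5 for v in rows],rows,1,'nose')
cols=range(272,314); fitv(cols,[np.nonzero(m[205:250,u])[0].min()+205-.5 for u in cols],8,'top side'); fitv(cols,[np.nonzero(m[270:308,u])[0].max()+270.5 for u in cols],8,'bottom side')
fitv([np.nonzero(m[v,300:328])[0].max()+300.5 for v in rows],rows,15,'rear')
go((473,-58,120),86.6)
# bosses now: colours between slats
E
```

```text
time_s: 29.87
ee_pos: [586.1, 258.4, 199.9]
ee_rot: [179.9, -0.1, 42.0]
force: [-0.0, -0.4, -0.1]
gripper_width: 68.2
time_s: 30.62
ee_pos: [585.8, 258.8, 198.5]
ee_rot: [180.0, -0.0, 86.9]
force: [-0.6, 0.4, -0.6]
gripper_width: 68.4
nose 72 -3.42 [469.  131.7]
top side 42 88.01 [578.8  61.3]
bottom side 42 85.56 [379.9  65.6]
rear 72 -3.54 [469.9   3.2]
30.67 [585.8 258.8 198.5] [180.   -0.   87.1] F [-0.3 -0.3  0.5] w 68.6
turn units 0.1  x,y,z cm: [-32.3   -9.38   7.85]
```

```bash
python3 -m inch '[{"x":-3.2,"y":-0.94,"z":0,"yaw":0.05,"gripper":0.5},{"x":-3.2,"y":-0.94,"z":0,"yaw":0.05,"gripper":0.5},{"x":-3.2,"y":-0.94,"z":0,"yaw":0,"gripper":0.5},{"x":-3.2,"y":-0.94,"z":0,"yaw":0,"gripper":0.5},{"x":-3.2,"y":-0.94,"z":0,"yaw":0,"gripper":0.5},{"x":-3.2,"y":-0.94,"z":0,"yaw":0,"gripper":0.5},{"x":-3.2,"y":-0.94,"z":0,"yaw":0,"gripper":0.5},{"x":-3.2,"y":-0.94,"z":0,"yaw":0,"gripper":0.5},{"x":-3.2,"y":-0.94,"z":2,"yaw":0,"gripper":0.5},{"x":-3.2,"y":-0.94,"z":2,"yaw":0,"gripper":0.5},{"x":0,"y":0,"z":2,"yaw":0,"gripper":0.5},{"x":0,"y":0,"z":0,"yaw":0,"gripper":0.5}]'
python3 -m inch '[{"x":0,"y":0,"z":0,"yaw":0,"gripper":0.5},{"x":0,"y":0,"z":0,"yaw":0,"gripper":0.5}]'
python3 -c "
from h import *
go((473,-58.5,26),86.55)"
```

```text
time_s: 31.67
ee_pos: [468.0, -55.5, 135.4]
ee_rot: [-179.6, -0.0, 85.9]
force: [0.0, 1.2, 0.4]
gripper_width: 68.4
time_s: 31.83
ee_pos: [472.4, -54.0, 139.1]
ee_rot: [179.9, 0.0, 86.2]
force: [-0.0, 0.4, 0.4]
gripper_width: 68.2
31.83 [472.4 -54.  139.1] [179.9   0.   86.2] F [-0.   0.4  0.4] w 68.2
turn units -0.07  x,y,z cm: [-0.44  0.09 11.31]
```

```bash
python3 -m inch '[{"x":-0.45,"y":0.1,"z":2,"yaw":-0.07,"gripper":0.5},{"x":0,"y":0,"z":2,"yaw":0,"gripper":0.5},{"x":0,"y":0,"z":2,"yaw":0,"gripper":0.5},{"x":0,"y":0,"z":2,"yaw":0,"gripper":0.3},{"x":0,"y":0,"z":2,"yaw":0,"gripper":0.2},{"x":0,"y":0,"z":1.3,"yaw":0,"gripper":0.1},{"x":0,"y":0,"z":0,"yaw":0,"gripper":0},{"x":0,"y":0,"z":0,"yaw":0,"gripper":-0.8},{"x":0,"y":0,"z":0,"yaw":0,"gripper":-0.8},{"x":0,"y":0,"z":0,"yaw":0,"gripper":-0.8},{"x":0,"y":0,"z":0,"yaw":0,"gripper":-0.8},{"x":0,"y":0,"z":0,"yaw":0,"gripper":-0.8}]' 45
python3 -m inch '[{"x":0,"y":0,"z":0,"yaw":0,"gripper":-0.8},{"x":0,"y":0,"z":0,"yaw":0,"gripper":-0.8}]'
```

```text
time_s: 32.83
ee_pos: [472.5, -59.0, 25.9]
ee_rot: [179.9, 0.0, 86.5]
force: [-0.8, 0.1, 3.9]
gripper_width: 22.0
time_s: 33.0
ee_pos: [472.4, -59.0, 25.8]
ee_rot: [179.9, -0.0, 86.5]
force: [-0.8, -0.0, 7.1]
gripper_width: 21.6
```

```bash
python3 -m inch '[{"x":0,"y":0,"z":-0.05,"yaw":0.14,"gripper":-0.8},{"x":0,"y":0,"z":0,"yaw":0.13,"gripper":-0.8},{"x":0,"y":0,"z":0,"yaw":0,"gripper":-0.8}]'
python3 - <<'E'
from h import *
go(SHELF((-285,-15,26)),85.18); go(SHELF((-118,-15,26)),85.18)
t=V("top"); q=t.im.astype(int); r,g,b=q[...,0],q[...,1],q[...,2]
m=(r>130)&(abs(r-b)<60)&(g>110); z=np.zeros_like(m); z[170:300,138:205]=m[170:300,138:205]
n,L,S,C=cv2.connectedComponentsWithStats(z.astype(np.uint8))
for i in range(1,n):
    if S[i,4]>=4: 
        p=t.ray(*C[i],15); d=p-SHELF((0,0,0)); a=np.radians(85.18); print(S[i],C[i].round(1),'shelf',(d[0]*np.cos(a)+d[1]*np.sin(a)).round(),(-d[0]*np.sin(a)+d[1]*np.cos(a)).round())
E
```

```text
time_s: 33.25
ee_pos: [471.8, -59.0, 25.8]
ee_rot: [180.0, 0.0, 85.2]
force: [-2.3, -0.0, 7.0]
gripper_width: 21.9
33.25 [471.8 -59.   25.8] [180.    0.   85.2] F [-2.3 -0.   7. ] w 21.9
turn units -0.0  x,y,z cm: [10.35  4.8  -0.02]
33.25 [471.8 -59.   25.8] [180.    0.   85.2] F [-2.3 -0.   7. ] w 21.9
turn units -0.0  x,y,z cm: [ 2.705e+01  4.800e+00 -2.000e-02]
[176 204   4   9  27] [177.7 208.1] shelf 13.0 -64.0
[152 207   8   8  50] [155.5 210.1] shelf 65.0 -56.0
[163 231   9   8  51] [167.3 234.2] shelf 32.0 -1.0
[176 255   8   8  55] [179.5 258.4] shelf -2.0 53.0
```

```bash
python3 -m inch '[{"x":0.4,"y":0.2,"z":-0.05,"yaw":0,"gripper":-0.8},{"x":0.9,"y":0.46,"z":0,"yaw":0,"gripper":-0.8},{"x":0.9,"y":0.46,"z":0,"yaw":0,"gripper":-0.8},{"x":0.9,"y":0.46,"z":0,"yaw":0,"gripper":-0.8},{"x":0.9,"y":0.46,"z":0,"yaw":0,"gripper":-0.8},{"x":0.9,"y":0.46,"z":0,"yaw":0,"gripper":-0.8},{"x":0.9,"y":0.46,"z":0,"yaw":0,"gripper":-0.8},{"x":0.9,"y":0.46,"z":0,"yaw":0,"gripper":-0.8},{"x":0.9,"y":0.46,"z":0,"yaw":0,"gripper":-0.8},{"x":0.9,"y":0.46,"z":0,"yaw":0,"gripper":-0.8},{"x":0.9,"y":0.46,"z":0,"yaw":0,"gripper":-0.8},{"x":0.5,"y":0,"z":0,"yaw":0,"gripper":-0.8}]'
python3 - <<'E'
from h import *
go(SHELF((-118,-15,26)),85.18)
t=V("top"); m=t.im.astype(int); r,b=m[...,0],m[...,2]; k=(abs(r-b)<40)&(r>130); z=np.zeros_like(k); z[190:310,208:300]=k[190:310,208:300]; ys,xs=np.nonzero(z)
P=np.array([t.ray(u,v,4)[:2] for u,v in zip(xs,ys)],np.float32); print(cv2.minAreaRect(P),len(P))
print(SHELF((-173,-15,0)))
E
```

```text
time_s: 34.3
ee_pos: [529.6, 37.2, 25.9]
ee_rot: [179.9, -0.0, 85.2]
force: [0.5, -3.8, 4.5]
gripper_width: 21.6
34.3 [529.6  37.2  25.9] [179.9  -0.   85.2] F [ 0.5 -3.8  4.5] w 21.6
turn units 0.01  x,y,z cm: [ 1.697e+01 -1.500e-01 -1.000e-02]
((502.42742919921875, 140.61923217773438), (177.8345947265625, 278.5997314453125), 85.39042663574219) 2945
[537.71051123 151.65141383   0.        ]
```

```bash
python3 -m inch '[{"x":0.6,"y":-0.05,"z":-0.03,"yaw":0,"gripper":-0.8},{"x":0.8,"y":-0.05,"z":0,"yaw":0,"gripper":-0.8},{"x":0.8,"y":-0.05,"z":0,"yaw":0,"gripper":-0.8},{"x":0.8,"y":0,"z":0,"yaw":0,"gripper":-0.8},{"x":0.8,"y":0,"z":0,"yaw":0,"gripper":-0.8},{"x":0.8,"y":0,"z":0,"yaw":0,"gripper":-0.8},{"x":0.8,"y":0,"z":0,"yaw":0,"gripper":-0.8},{"x":0.6,"y":0,"z":0,"yaw":0,"gripper":-0.8},{"x":0.6,"y":0,"z":0,"yaw":0,"gripper":-0.8},{"x":0.6,"y":0,"z":0,"yaw":0,"gripper":-0.8},{"x":0.6,"y":0,"z":0,"yaw":0,"gripper":-0.8},{"x":0.6,"y":0,"z":0,"yaw":0,"gripper":-0.8}]'
python3 -m inch '[{"x":0.5,"y":0,"z":0,"yaw":0,"gripper":-0.8},{"x":0.5,"y":0,"z":0,"yaw":0,"gripper":-0.8},{"x":0.5,"y":0,"z":0,"yaw":0,"gripper":-0.8},{"x":0.5,"y":0,"z":0,"yaw":0,"gripper":-0.8},{"x":0.5,"y":0,"z":0,"yaw":0,"gripper":-0.8},{"x":0.5,"y":0,"z":0,"yaw":0,"gripper":-0.8},{"x":0.5,"y":0,"z":0,"yaw":0,"gripper":-0.8},{"x":0.5,"y":0,"z":0,"yaw":0,"gripper":-0.8}]'
python3 -c "
from h import *
go(SHELF((-118,-15,26)),85.18)"
```

```text
time_s: 35.35
ee_pos: [533.4, 120.1, 26.0]
ee_rot: [-180.0, 0.0, 85.2]
force: [0.4, -1.4, 1.1]
gripper_width: 21.9
time_s: 36.02
ee_pos: [536.8, 159.7, 26.0]
ee_rot: [-180.0, 0.0, 85.2]
force: [-0.7, -2.5, 1.5]
gripper_width: 21.3
36.02 [536.8 159.7  26. ] [-180.     0.    85.2] F [-0.7 -2.5  1.5] w 21.3
turn units 0.0  x,y,z cm: [4.71 0.16 0.  ]
```

```bash
python3 -m inch '[{"x":0.4,"y":0,"z":0,"yaw":0,"gripper":-0.8},{"x":0.4,"y":0,"z":0,"yaw":0,"gripper":-0.8},{"x":0.4,"y":0,"z":0,"yaw":0,"gripper":-0.8},{"x":0.3,"y":0,"z":0,"yaw":0,"gripper":-0.8}]' 60
python3 -m inch '[{"x":0.4,"y":0,"z":0,"yaw":0,"gripper":-0.8},{"x":0.4,"y":0,"z":0,"yaw":0,"gripper":-0.8},{"x":0.4,"y":0,"z":0,"yaw":0,"gripper":-0.8}]'
```

```text
time_s: 36.35
ee_pos: [538.0, 174.7, 26.0]
ee_rot: [-180.0, 0.0, 85.2]
force: [-0.2, -1.8, -0.1]
gripper_width: 21.9
time_s: 36.6
ee_pos: [539.0, 186.6, 26.1]
ee_rot: [-180.0, 0.0, 85.2]
force: [0.2, -0.4, -1.7]
gripper_width: 21.5
```

```bash
python3 -m inch '[{"x":0.3,"y":0,"z":0,"yaw":0,"gripper":-0.8},{"x":0.3,"y":0,"z":0,"yaw":0,"gripper":-0.8},{"x":0.3,"y":0,"z":0,"yaw":0,"gripper":-0.8},{"x":0.3,"y":0,"z":0,"yaw":0,"gripper":-0.8}]'
```

```text
time_s: 36.93
ee_pos: [540.0, 198.5, 26.0]
ee_rot: [-180.0, 0.0, 85.2]
force: [-0.9, -0.8, -0.7]
gripper_width: 21.7
```

```bash
python3 -m inch '[{"x":0.2,"y":0,"z":0,"yaw":0,"gripper":-0.8},{"x":0.2,"y":0,"z":0,"yaw":0,"gripper":-0.8},{"x":0,"y":0,"z":0,"yaw":0,"gripper":-0.8}]';python3 -m inch '[{"x":0.2,"y":0,"z":0,"yaw":0,"gripper":-0.8},{"x":0.1,"y":0,"z":0,"yaw":0,"gripper":-0.8},{"x":0,"y":0,"z":0,"yaw":0,"gripper":-0.8}]'
python3 - <<'E'
from h import *
s=V("scene");t=V("top")
c=np.hstack([cv2.resize(s.im[185:315,375:505,::-1],(400,400),interpolation=cv2.INTER_CUBIC),cv2.resize(t.im[165:305,125:265,::-1],(400,400),interpolation=cv2.INTER_CUBIC)]);cv2.imwrite('pics/m.png',c)
E
```

```text
time_s: 37.18
ee_pos: [540.4, 202.8, 26.1]
ee_rot: [-180.0, -0.0, 85.2]
force: [-0.3, 1.1, -1.3]
gripper_width: 21.8
time_s: 37.43
ee_pos: [540.7, 205.5, 26.0]
ee_rot: [-180.0, -0.0, 85.2]
force: [1.1, -0.4, -2.2]
gripper_width: 21.4
```

View pics/m.png

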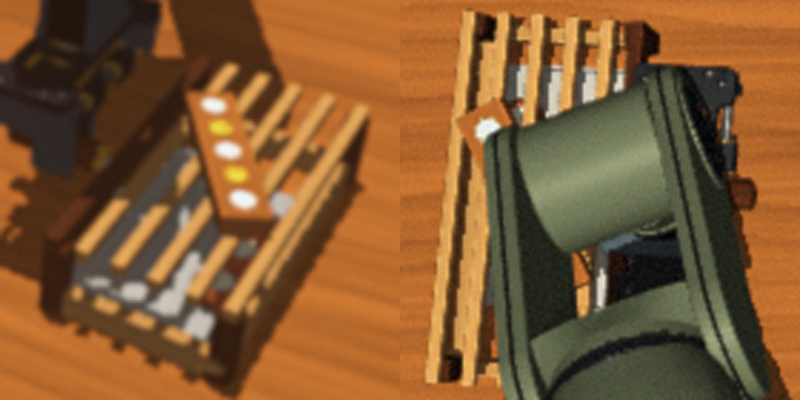

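Run:
```python
from h import *
s=V("scene")
a=np.radians(85.18); R=np.array([[np.cos(a),np.sin(a)],[-np.sin(a),np.cos(a)]])
for n,c,z in (("boss",(215,292),14),("boss2",(245,252),14),("boss3",(285,205),20),("pan corner?",(205,332),2),("pan near left",(80,285),2),("rail/back post bottom",(232,395),0)):
    u,v=375+c[0]*.325,185+c[1]*.325; p=s.ray(u,v,z); print(n,(round(u),round(v)),(R@(p-SHELF((0,0,0)))[:2]).round())
print('nose expected corners px',[s.px(SHELF((70,y,2)))[0].round() for y in (-115,85)], [((s.px(SHELF((70,y,2)))[0]-[375,185])/.325).round() for y in (-115,-15,85)])
print('rail face z 15 px crop',[((s.px(SHELF((55,y,15)))[0]-[375,185])/.325).round() for y in (-115,-65,-15)])
```

```text
boss (445, 280) [ 39. -72.]
boss2 (455, 267) [ 41. -16.]
boss3 (468, 252) [48. 50.]
pan corner? (442, 293) [  45. -103.]
pan near left (401, 278) [ -52. -108.]
rail/back post bottom (450, 313) [  84. -149.]
nose expected corners px [array([450., 301.]), array([480., 253.])] [array([231., 355.]), array([280., 278.]), array([323., 209.])]
rail face z 15 px crop [array([214., 334.]), array([239., 294.]), array([263., 257.])]
```

```bash
python3 -m inch '[{"x":0.2,"y":0,"z":0,"yaw":0,"gripper":-0.8},{"x":0,"y":0,"z":0,"yaw":0,"gripper":-0.8},{"x":-0.1,"y":0,"z":0,"yaw":0,"gripper":-0.8},{"x":-0.2,"y":0,"z":0,"yaw":0,"gripper":-0.8},{"x":-0.3,"y":0,"z":0,"yaw":0,"gripper":-0.8},{"x":-0.4,"y":0,"z":0,"yaw":0,"gripper":-0.8},{"x":-0.42,"y":0,"z":0,"yaw":0,"gripper":-0.8},{"x":-0.42,"y":0,"z":0,"yaw":0,"gripper":-0.8},{"x":-0.42,"y":0,"z":0,"yaw":0,"gripper":-0.8},{"x":-0.42,"y":0,"z":0,"yaw":0,"gripper":-0.8},{"x":-0.42,"y":0,"z":0,"yaw":0,"gripper":-0.8},{"x":-0.42,"y":0,"z":0,"yaw":0,"gripper":-0.8}]'
python3 -m inch '[{"x":-0.42,"y":0,"z":0,"yaw":0,"gripper":-0.8},{"x":-0.42,"y":0,"z":0,"yaw":0,"gripper":-0.8},{"x":-0.42,"y":0,"z":0,"yaw":0,"gripper":-0.8},{"x":-0.42,"y":0,"z":0,"yaw":0,"gripper":-0.8},{"x":-0.42,"y":0,"z":0,"yaw":0,"gripper":-0.8},{"x":-0.42,"y":0,"z":0,"yaw":0,"gripper":-0.8},{"x":-0.42,"y":0,"z":0,"yaw":0,"gripper":-0.8},{"x":-0.42,"y":0,"z":0,"yaw":0,"gripper":-0.8},{"x":-0.42,"y":0,"z":0,"yaw":0,"gripper":-0.8},{"x":-0.42,"y":0,"z":0,"yaw":0,"gripper":-0.8},{"x":-0.42,"y":0,"z":0,"yaw":0,"gripper":-0.8},{"x":-0.42,"y":0,"z":0,"yaw":0,"gripper":-0.8}]'
python3 -m inch '[{"x":-0.42,"y":0,"z":0,"yaw":0,"gripper":-0.8},{"x":-0.42,"y":0,"z":0,"yaw":0,"gripper":-0.8},{"x":-0.42,"y":0,"z":0,"yaw":0,"gripper":-0.8},{"x":-0.42,"y":0,"z":0,"yaw":0,"gripper":-0.8},{"x":-0.42,"y":0,"z":0,"yaw":0,"gripper":-0.8},{"x":-0.42,"y":0,"z":0,"yaw":0,"gripper":-0.8},{"x":-0.42,"y":0,"z":0,"yaw":0,"gripper":-0.8},{"x":-0.42,"y":0,"z":0,"yaw":0,"gripper":-0.8},{"x":-0.42,"y":0,"z":0,"yaw":0,"gripper":-0.8},{"x":-0.42,"y":0,"z":0,"yaw":0,"gripper":-0.8},{"x":-0.42,"y":0,"z":0,"yaw":0,"gripper":-0.8},{"x":-0.42,"y":0,"z":0,"yaw":0,"gripper":-0.8}]'
python3 -m inch '[{"x":-0.42,"y":0,"z":0,"yaw":0,"gripper":-0.8},{"x":-0.42,"y":0,"z":0,"yaw":0,"gripper":-0.8},{"x":-0.42,"y":0,"z":0,"yaw":0,"gripper":-0.8},{"x":-0.42,"y":0,"z":0,"yaw":0,"gripper":-0.8},{"x":-0.42,"y":0,"z":0,"yaw":0,"gripper":-0.8},{"x":-0.42,"y":0,"z":0,"yaw":0,"gripper":-0.8},{"x":-0.42,"y":0,"z":0,"yaw":0,"gripper":-0.8},{"x":-0.42,"y":0,"z":0,"yaw":0,"gripper":-0.8},{"x":-0.42,"y":0,"z":0,"yaw":0,"gripper":-0.8},{"x":-0.42,"y":0,"z":0,"yaw":0,"gripper":-0.8},{"x":-0.42,"y":0,"z":0,"yaw":0,"gripper":-0.8},{"x":-0.35,"y":0,"z":0,"yaw":0,"gripper":-0.8}]'
python3 -m inch '[{"x":-0.3,"y":0,"z":0,"yaw":0,"gripper":-0.8},{"x":-0.2,"y":0,"z":0,"yaw":0,"gripper":-0.8},{"x":-0.1,"y":0,"z":0,"yaw":0,"gripper":-0.8},{"x":0,"y":0,"z":0,"yaw":0,"gripper":-0.8},{"x":0,"y":0,"z":0,"yaw":0,"gripper":-0.8}]'
python3 - <<'E'
from h import *
s=st()
v=V("scene")
for n,p in (("handle",SHELF((-300,-15,60))),("shelf",SHELF((0,0,30)))): print(n,v.px(p)[0])
x0,y0=330,170
cv2.imwrite('pics/n_scene.png',v.crop(310,160,510,310,4,None))
# candidate boss colours (whites/yellow discs tops):
E
```

```text
time_s: 38.58
ee_pos: [537.8, 171.6, 26.1]
ee_rot: [180.0, 0.0, 85.2]
force: [1.0, -0.3, -2.1]
gripper_width: 21.6
time_s: 39.58
ee_pos: [533.6, 121.5, 26.1]
ee_rot: [180.0, 0.0, 85.2]
force: [0.8, 0.1, -2.3]
gripper_width: 21.5
time_s: 40.58
ee_pos: [529.4, 71.3, 26.1]
ee_rot: [180.0, 0.0, 85.2]
force: [0.4, 0.8, -3.8]
gripper_width: 21.8
time_s: 41.58
ee_pos: [525.2, 21.7, 26.1]
ee_rot: [180.0, 0.0, 85.2]
force: [-0.6, 0.5, -3.4]
gripper_width: 21.6
time_s: 42.0
ee_pos: [524.8, 16.1, 26.1]
ee_rot: [180.0, 0.0, 85.2]
force: [-0.2, 0.0, -3.3]
gripper_width: 21.5
42.0 [524.8  16.1  26.1] [180.    0.   85.2] F [-0.2  0.  -3.3] w 21.5
handle [333.20079527 206.42683463]
shelf [441.51371005 251.9983778 ]
```

```bash
cat >> h.py <<'E'
def bosses(v,box,z,rgmin=25,amin=30):
    q=v.im.astype(int); m=((q[...,0]-q[...,2])>rgmin).astype(np.uint8); o=np.zeros_like(m); x0,y0,x1,y1=box; o[y0:y1,x0:x1]=m[y0:y1,x0:x1]
    n,L,S,C=cv2.connectedComponentsWithStats(o)
    for i in range(1,n):
        if S[i,4]>=amin: print(S[i],C[i].round(1),v.ray(*C[i],z).round(1)[:2])
E
python3 - <<'E'
from h import *
t=V("top"); a=SHELF
P=[a((x,y,3)) for x,y in ((-183-50,-15-90),(-183-50,75),(-183+60,-15-90),(-183+60,75))]
print(t.px(P).round())
q=t.px(P); x0,y0=q.min(0).astype(int); x1,y1=q.max(0).astype(int)
bosses(t,(x0,y0,x1,y1),20)
s=V("scene"); q=s.px(P); print(q.round()); 
M=np.zeros(s.im.shape[:2],np.uint8); cv2.fillConvexPoly(M,q[[0,1,3,2]].astype(np.int32),1)
g=s.im.astype(int); m=(((g[...,0]-g[...,2])>35)&(M>0)).astype(np.uint8); n,L,S,C=cv2.connectedComponentsWithStats(m)
for i in range(1,n):
    if S[i,4]>8: print('scene',S[i],C[i].round(1),s.ray(*C[i],14).round(1))
c=np.hstack([cv2.resize(t.im[190:310,195:295,::-1],(400,480),interpolation=cv2.INTER_CUBIC),cv2.resize(s.im[165:285,330:430,::-1],(400,480),interpolation=cv2.INTER_CUBIC)]);cv2.imwrite('pics/o.png',c)
E
```

```text
[[284. 198.]
 [278. 274.]
 [238. 195.]
 [232. 271.]]
[231 194   6  74 264] [232.7 220.5] [569.2 203.3]
[239 204  19  17 171] [248.3 212.2] [587.9 166.7]
[238 223  19  17 179] [246.8 231.2] [543.3 170.4]
[236 241  19  18 177] [245.4 249.6] [500.7 174.1]
[[336. 250.]
 [371. 216.]
 [375. 266.]
 [407. 229.]]
scene [364 226  32  30 356] [379.3 241.2] [550.6 170.7  14. ]
```

```bash
python3 -m inch '[{"x":-0.1,"y":0,"z":0,"yaw":0,"gripper":-0.8},{"x":-0.2,"y":0,"z":0,"yaw":0,"gripper":-0.8},{"x":-0.3,"y":0,"z":0,"yaw":0,"gripper":-0.8},{"x":-0.4,"y":0,"z":0,"yaw":0,"gripper":-0.8},{"x":-0.4,"y":0,"z":0,"yaw":0,"gripper":-0.8},{"x":-0.4,"y":0,"z":0,"yaw":0,"gripper":-0.8},{"x":-0.4,"y":0,"z":0,"yaw":0,"gripper":-0.8},{"x":-0.4,"y":0,"z":0,"yaw":0,"gripper":-0.8},{"x":-0.3,"y":0,"z":0,"yaw":0,"gripper":-0.8},{"x":-0.2,"y":0,"z":0,"yaw":0,"gripper":-0.8},{"x":-0.1,"y":0,"z":0.03,"yaw":0,"gripper":-0.8},{"x":0,"y":0,"z":0.04,"yaw":0,"gripper":-0.8}]'
python3 -m inch '[{"x":0,"y":0,"z":0.04,"yaw":0,"gripper":-0.8},{"x":0,"y":0,"z":0.02,"yaw":0,"gripper":-0.8},{"x":0,"y":0,"z":0,"yaw":0,"gripper":-0.8}]'
```

```text
time_s: 43.15
ee_pos: [522.2, -16.0, 25.9]
ee_rot: [180.0, 0.0, 85.2]
force: [-2.7, -0.6, 4.4]
gripper_width: 22.0
time_s: 43.4
ee_pos: [522.2, -16.0, 25.9]
ee_rot: [180.0, 0.0, 85.2]
force: [-3.1, -2.3, 6.6]
gripper_width: 21.9
```

```bash
python3 -m inch '[{"x":0,"y":0,"z":0,"yaw":0,"gripper":-0.2},{"x":0,"y":0,"z":0,"yaw":0,"gripper":0},{"x":0,"y":0,"z":0,"yaw":0,"gripper":0},{"x":0,"y":0,"z":0,"yaw":0,"gripper":0},{"x":0,"y":0,"z":-0.5,"yaw":0,"gripper":0},{"x":0,"y":0,"z":-2,"yaw":0,"gripper":0},{"x":0,"y":0,"z":-3,"yaw":0,"gripper":0},{"x":0,"y":0,"z":-3,"yaw":0,"gripper":0.5},{"x":0,"y":0,"z":-3,"yaw":0.5,"gripper":0.5},{"x":0,"y":0,"z":-2,"yaw":1,"gripper":0.5},{"x":0,"y":0,"z":0,"yaw":1,"gripper":0.5},{"x":0,"y":0,"z":0,"yaw":1,"gripper":0.5}]' 25
python3 -m inch '[{"x":0,"y":0,"z":0,"yaw":1,"gripper":0.5},{"x":0,"y":0,"z":0,"yaw":1,"gripper":0.5},{"x":0,"y":0,"z":0,"yaw":1,"gripper":0.5},{"x":0,"y":0,"z":0,"yaw":1,"gripper":0.5},{"x":0,"y":0,"z":0,"yaw":1,"gripper":0.5},{"x":0,"y":0,"z":0,"yaw":1,"gripper":0.5},{"x":0,"y":0,"z":0,"yaw":1,"gripper":0.5},{"x":0,"y":0,"z":0,"yaw":1,"gripper":0.5},{"x":0,"y":0,"z":0,"yaw":1,"gripper":0.5},{"x":0,"y":0,"z":0,"yaw":1,"gripper":0.5},{"x":0,"y":0,"z":0,"yaw":1,"gripper":0.5},{"x":0,"y":0,"z":0,"yaw":1,"gripper":0.5}]'
python3 -m inch '[{"x":0,"y":0,"z":0,"yaw":1,"gripper":0.5},{"x":0,"y":0,"z":0,"yaw":1,"gripper":0.5},{"x":0,"y":0,"z":0,"yaw":0.4,"gripper":0.5},{"x":0,"y":0,"z":0,"yaw":0,"gripper":0.5}]'
python3 - <<'E'
from h import *
t=V("top"); bosses(t,(248,195,292,275),12)
st()
E
```

```text
time_s: 44.4
ee_pos: [523.2, -15.7, 162.0]
ee_rot: [179.8, -0.1, 67.5]
force: [-0.1, 0.0, -0.4]
gripper_width: 68.2
time_s: 45.4
ee_pos: [522.1, -15.6, 160.1]
ee_rot: [180.0, -0.0, 7.5]
force: [-0.4, 0.5, 0.6]
gripper_width: 68.4
time_s: 45.73
ee_pos: [522.1, -15.7, 160.1]
ee_rot: [180.0, -0.0, -4.3]
force: [0.1, 0.3, 0.2]
gripper_width: 68.6
[248 195   3  32  56] [248.5 207.5] [599.7 167.1]
[254 204  16  18 160] [261.7 212.9] [586.3 136.1]
[251 223  18  37 329] [259.4 240.9] [520.2 142.2]
45.78 [522.1 -15.7 160. ] [180.   -0.   -4.3] F [-0.8 -0.4  0.2] w 68.4
```

```bash
python3 -c "
from h import *
go((498.5,143.6,60),-4.3)"
python3 -m inch '[{"x":-0.3,"y":-2,"z":0,"yaw":0,"gripper":0.5},{"x":-0.3,"y":-2,"z":0,"yaw":0,"gripper":0.5},{"x":-0.3,"y":-2,"z":0,"yaw":0,"gripper":0.5},{"x":-0.3,"y":-2,"z":0,"yaw":0,"gripper":0.5},{"x":-0.3,"y":-2,"z":0,"yaw":0,"gripper":0.5},{"x":-0.3,"y":-2,"z":0,"yaw":0,"gripper":0.5},{"x":-0.3,"y":-2,"z":0,"yaw":0,"gripper":0.5},{"x":-0.3,"y":-1.6,"z":2,"yaw":0,"gripper":0.5},{"x":0,"y":0,"z":3,"yaw":0,"gripper":0.5},{"x":0,"y":0,"z":3,"yaw":0,"gripper":0.5},{"x":0,"y":0,"z":0,"yaw":0,"gripper":0.5},{"x":0,"y":0,"z":0,"yaw":0,"gripper":0.5}]'
python3 -c "
from h import *
go((498.5,143.6,4),-4.3)"
```

```text
45.78 [522.1 -15.7 160. ] [180.   -0.   -4.3] F [-0.8 -0.4  0.2] w 68.4
turn units 0.01  x,y,z cm: [ -3.55 -15.7   10.  ]
time_s: 46.78
ee_pos: [508.9, 141.5, 79.1]
ee_rot: [179.9, 0.2, -4.3]
force: [0.5, -0.5, 0.3]
gripper_width: 68.4
46.78 [508.9 141.5  79.1] [179.9   0.2  -4.3] F [ 0.5 -0.5  0.3] w 68.4
turn units 0.01  x,y,z cm: [-1.06 -0.13  7.51]
```

```bash
python3 -m inch '[{"x":-1.05,"y":-0.13,"z":1,"yaw":0,"gripper":0.5},{"x":0,"y":0,"z":2,"yaw":0,"gripper":0.5},{"x":0,"y":0,"z":2,"yaw":0,"gripper":0.5},{"x":0,"y":0,"z":1.5,"yaw":0,"gripper":0.3},{"x":0,"y":0,"z":1,"yaw":0,"gripper":0.2},{"x":0,"y":0,"z":0,"yaw":0,"gripper":0},{"x":0,"y":0,"z":0,"yaw":0,"gripper":-0.4},{"x":0,"y":0,"z":0,"yaw":0,"gripper":-0.4},{"x":0,"y":0,"z":0,"yaw":0,"gripper":-0.4},{"x":0,"y":0,"z":0,"yaw":0,"gripper":-0.4},{"x":0,"y":0,"z":0,"yaw":0,"gripper":-0.4}]' 25
```

```text
time_s: 47.7
ee_pos: [500.9, 144.0, 6.2]
ee_rot: [-180.0, -0.2, -4.3]
force: [1.0, -1.6, 5.6]
gripper_width: 36.5
```

```bash
python3 -m inch '[{"x":0,"y":0,"z":-0.5,"yaw":0,"gripper":-0.4},{"x":0,"y":0,"z":-1,"yaw":0,"gripper":-0.4},{"x":0,"y":0,"z":-2,"yaw":0,"gripper":-0.4},{"x":0,"y":0,"z":-3,"yaw":0,"gripper":-0.4},{"x":0,"y":0,"z":-3,"yaw":0,"gripper":-0.4},{"x":0,"y":0,"z":-3,"yaw":0,"gripper":-0.4},{"x":0,"y":0,"z":0,"yaw":0,"gripper":-0.4},{"x":0,"y":0,"z":0,"yaw":0,"gripper":-0.4}]'
python3 - <<'E'
from h import *
st(); t=V("top"); bosses(t,(248,195,292,285),12)
c=t.crop(225,180,325,300,5,'p0')
E
```

```text
time_s: 48.37
ee_pos: [500.4, 144.1, 132.1]
ee_rot: [-179.9, -0.2, -4.3]
force: [-0.5, -0.2, -0.9]
gripper_width: 36.5
48.37 [500.4 144.1 132.1] [-179.9   -0.2   -4.3] F [-0.5 -0.2 -0.9] w 36.5
[255 205  17  17 132] [263.6 212.2] [587.8 131.4]
[248 277   9   8  67] [251.7 280.7] [428.5 160.8]
[274 279  18   6 105] [282.7 281.5] [424.9  88.8]
```

```bash
python3 -m inch '[{"x":0,"y":2,"z":-1,"yaw":-0.5,"gripper":-0.4},{"x":0,"y":2,"z":0,"yaw":-1,"gripper":-0.4},{"x":0,"y":0,"z":0,"yaw":-1,"gripper":-0.4},{"x":0,"y":0,"z":0,"yaw":-1,"gripper":-0.4},{"x":0,"y":0,"z":0,"yaw":-1,"gripper":-0.4},{"x":0,"y":0,"z":0,"yaw":-1,"gripper":-0.4},{"x":0,"y":0,"z":0,"yaw":-1,"gripper":-0.4},{"x":0,"y":0,"z":0,"yaw":-1,"gripper":-0.4},{"x":0,"y":0,"z":0,"yaw":-1,"gripper":-0.4},{"x":0,"y":0,"z":0,"yaw":-1,"gripper":-0.4},{"x":0,"y":0,"z":0,"yaw":-1,"gripper":-0.4},{"x":0,"y":0,"z":0,"yaw":-1,"gripper":-0.4}]'
python3 -m inch '[{"x":0,"y":0,"z":0,"yaw":-1,"gripper":-0.4},{"x":0,"y":0,"z":0,"yaw":-1,"gripper":-0.4},{"x":0,"y":0,"z":0,"yaw":-1,"gripper":-0.4},{"x":0,"y":0,"z":0,"yaw":-1,"gripper":-0.4},{"x":0,"y":0,"z":0,"yaw":-1,"gripper":-0.4},{"x":0,"y":0,"z":0,"yaw":-1,"gripper":-0.4},{"x":0,"y":0,"z":0,"yaw":-1,"gripper":-0.4},{"x":0,"y":0,"z":0,"yaw":-0.1,"gripper":-0.4},{"x":0,"y":0,"z":0,"yaw":0,"gripper":-0.4},{"x":0,"y":0,"z":0,"yaw":0,"gripper":-0.4}]'
python3 - <<'E'
from h import *
go(JIG((-58,61,60)),88.62)
t=V("top"); bosses(t,(248,195,292,270),12)
E
```

```text
time_s: 49.42
ee_pos: [495.9, 103.6, 138.0]
ee_rot: [-179.8, 0.2, 53.4]
force: [-0.2, -0.2, -0.3]
gripper_width: 36.1
time_s: 50.25
ee_pos: [496.7, 103.7, 139.0]
ee_rot: [-179.9, 0.0, 88.6]
force: [-0.2, -0.1, -0.3]
gripper_width: 36.4
50.25 [496.7 103.7 139. ] [-179.9    0.    88.6] F [-0.2 -0.1 -0.3] w 36.4
turn units -0.01  x,y,z cm: [-27.66  -3.53   7.9 ]
[248 229  30  36 639] [261.4 247.4] [504.9 137.5]
```

```bash
python3 -m inch '[{"x":-2.77,"y":-0.35,"z":0,"yaw":0,"gripper":-0.4},{"x":-2.77,"y":-0.35,"z":0,"yaw":0,"gripper":-0.4},{"x":-2.77,"y":-0.35,"z":0,"yaw":0,"gripper":-0.4},{"x":-2.77,"y":-0.35,"z":0,"yaw":0,"gripper":-0.4},{"x":-2.77,"y":-0.35,"z":0,"yaw":0,"gripper":-0.4},{"x":-2.77,"y":-0.35,"z":0,"yaw":0,"gripper":-0.4},{"x":-2.77,"y":-0.35,"z":0,"yaw":0,"gripper":-0.4},{"x":-2.77,"y":-0.35,"z":0,"yaw":0,"gripper":-0.4},{"x":-2.77,"y":-0.35,"z":1,"yaw":0,"gripper":-0.4},{"x":-2.73,"y":-0.38,"z":3,"yaw":0,"gripper":-0.4},{"x":0,"y":0,"z":3,"yaw":0,"gripper":-0.4},{"x":0,"y":0,"z":0,"yaw":0,"gripper":-0.4}]'
python3 -m inch '[{"x":0,"y":0,"z":0.9,"yaw":0,"gripper":-0.4},{"x":0,"y":0,"z":0,"yaw":0,"gripper":-0.4},{"x":0,"y":0,"z":0,"yaw":0,"gripper":-0.4}]'
python3 - <<'E'
from h import *
go(JIG((-58,61,22)),88.62)
t=V("top"); q=t.im.astype(int)
# held boss look: bosses remaining on pan
bosses(t,(246,195,292,285),12)
E
```

```text
time_s: 51.3
ee_pos: [451.6, -171.7, 65.4]
ee_rot: [-179.4, -0.2, 88.5]
force: [-0.9, 1.3, -0.2]
gripper_width: 36.0
time_s: 51.55
ee_pos: [456.6, -171.5, 61.7]
ee_rot: [179.9, 0.0, 88.7]
force: [0.3, 0.5, 0.4]
gripper_width: 36.3
51.55 [ 456.6 -171.5   61.7] [179.9   0.   88.7] F [0.3 0.5 0.4] w 36.3
turn units 0.03  x,y,z cm: [-0.05 -0.18  3.97]
[246 195   5  59 161] [247.2 216.8] [577.8 170.4]
[253 204  18  19 172] [261.8 213.1] [585.7 135.7]
[252 223  18  19 176] [260.5 232.2] [540.7 139.3]
[246 276  46   9 320] [266.9 281. ] [426.9 125.5]
```

```bash
python3 -m inch '[{"x":-0.05,"y":-0.18,"z":1.5,"yaw":0,"gripper":-0.4},{"x":0,"y":0,"z":1.2,"yaw":0,"gripper":-0.4},{"x":0,"y":0,"z":0.7,"yaw":0,"gripper":-0.4},{"x":0,"y":0,"z":0,"yaw":0,"gripper":-0.4},{"x":0,"y":0,"z":0,"yaw":0,"gripper":-0.4}]'; python3 -m inch '[{"x":0,"y":0,"z":0.3,"yaw":0,"gripper":-0.4},{"x":0,"y":0,"z":0,"yaw":0,"gripper":-0.4},{"x":0,"y":0,"z":0,"yaw":0,"gripper":-0.4}]'
```

```text
time_s: 52.02
ee_pos: [454.5, -172.2, 27.4]
ee_rot: [179.9, 0.0, 88.7]
force: [0.1, 0.1, 0.1]
gripper_width: 36.4
time_s: 52.27
ee_pos: [454.3, -172.5, 24.3]
ee_rot: [180.0, 0.0, 88.7]
force: [-0.2, 0.6, -0.8]
gripper_width: 36.3
```

```bash
python3 -m inch '[{"x":0,"y":0,"z":0.15,"yaw":0,"gripper":-0.4},{"x":0,"y":0,"z":0,"yaw":0,"gripper":-0.4}]'; python3 -m inch '[{"x":0,"y":0,"z":0.1,"yaw":0,"gripper":-0.4},{"x":0,"y":0,"z":0,"yaw":0,"gripper":-0.4}]'; python3 -m inch '[{"x":0,"y":0,"z":0.1,"yaw":0,"gripper":-0.4},{"x":0,"y":0,"z":0,"yaw":0,"gripper":-0.4}]'
```

```text
time_s: 52.43
ee_pos: [454.0, -172.4, 22.4]
ee_rot: [180.0, 0.0, 88.7]
force: [0.4, 0.2, -0.2]
gripper_width: 36.0
time_s: 52.6
ee_pos: [454.1, -172.5, 21.7]
ee_rot: [180.0, 0.0, 88.7]
force: [-0.5, -0.4, 2.6]
gripper_width: 36.0
time_s: 52.77
ee_pos: [454.1, -172.5, 21.6]
ee_rot: [180.0, 0.0, 88.7]
force: [-2.9, 0.4, 11.3]
gripper_width: 35.9
```

```bash
python3 -m inch '[{"x":0,"y":0,"z":-0.12,"yaw":0,"gripper":-0.1},{"x":0,"y":0,"z":0,"yaw":0,"gripper":0},{"x":0,"y":0,"z":0,"yaw":0,"gripper":0},{"x":0,"y":0,"z":-0.5,"yaw":0,"gripper":0},{"x":0,"y":0,"z":-2,"yaw":0,"gripper":0},{"x":0,"y":0,"z":-3,"yaw":0,"gripper":0.2},{"x":0,"y":0,"z":-3,"yaw":0,"gripper":0.4},{"x":2.5,"y":1,"z":-2,"yaw":0,"gripper":0.5},{"x":3,"y":1,"z":0,"yaw":0,"gripper":0.5},{"x":3,"y":1,"z":0,"yaw":0,"gripper":0.5},{"x":3,"y":1,"z":0,"yaw":0,"gripper":0.5},{"x":3,"y":1,"z":0,"yaw":0,"gripper":0.5}]'
python3 -m inch '[{"x":3,"y":1,"z":0,"yaw":1,"gripper":0.5},{"x":0,"y":0,"z":0,"yaw":1,"gripper":0.5},{"x":0,"y":0,"z":0,"yaw":1,"gripper":0.5},{"x":0,"y":0,"z":0,"yaw":1,"gripper":0.5},{"x":0,"y":0,"z":0,"yaw":1,"gripper":0.5},{"x":0,"y":0,"z":0,"yaw":1,"gripper":0.5},{"x":0,"y":0,"z":0,"yaw":1,"gripper":0.5},{"x":0,"y":0,"z":0,"yaw":1,"gripper":0.5},{"x":0,"y":0,"z":0,"yaw":1,"gripper":0.5},{"x":0,"y":0,"z":0,"yaw":1,"gripper":0.5},{"x":0,"y":0,"z":0,"yaw":1,"gripper":0.5},{"x":0,"y":0,"z":0,"yaw":1,"gripper":0.5}]'
python3 -m inch '[{"x":0,"y":0,"z":0,"yaw":1,"gripper":0.5},{"x":0,"y":0,"z":0,"yaw":1,"gripper":0.5},{"x":0,"y":0,"z":0,"yaw":1,"gripper":0.5},{"x":0,"y":0,"z":0,"yaw":1,"gripper":0.5},{"x":0,"y":0,"z":0,"yaw":1,"gripper":0.5},{"x":0,"y":0,"z":0,"yaw":1,"gripper":0.5},{"x":0,"y":0,"z":0,"yaw":0.6,"gripper":0.5},{"x":0,"y":0,"z":0,"yaw":0,"gripper":0.5}]'
python3 - <<'E'
from h import *
go((540.9,139.5,60),-4.3)
t=V("top"); bosses(t,(250,195,292,272),12)
q=t.im.astype(int); m=(q.min(2)>110); z=np.zeros_like(m); z[203:280,387:404]=m[203:280,387:404]; ys,xs=np.nonzero(z); print('jig boss inlay',len(xs), t.ray(xs.mean(),ys.mean(),36) if len(xs) else '', JIG((-58,60,36)))
E
```

```text
time_s: 53.77
ee_pos: [507.5, -27.2, 126.9]
ee_rot: [180.0, 0.0, 88.7]
force: [0.7, -0.5, -0.1]
gripper_width: 68.3
time_s: 54.77
ee_pos: [517.8, 1.2, 126.5]
ee_rot: [-180.0, 0.0, 28.4]
force: [-0.6, 0.6, 0.0]
gripper_width: 68.4
time_s: 55.43
ee_pos: [517.8, 1.2, 126.5]
ee_rot: [180.0, 0.0, -4.4]
force: [0.5, -0.3, 0.5]
gripper_width: 68.3
55.43 [517.8   1.2 126.5] [180.    0.   -4.4] F [ 0.5 -0.3  0.5] w 68.3
turn units -0.01  x,y,z cm: [  1.27 -13.96   6.65]
[252 205  18  17 159] [261.3 212.9] [586.1 136.9]
[252 224  17  17 164] [259.9 232.2] [540.7 140.7]
jig boss inlay 394 [ 510.97025317 -168.0874237    36.        ] [ 454.76181538 -172.92057609   36.        ]
```

```bash
python3 -m inch '[{"x":0.15,"y":-1.75,"z":0,"yaw":0,"gripper":0.5},{"x":0.15,"y":-1.75,"z":0,"yaw":0,"gripper":0.5},{"x":0.15,"y":-1.75,"z":0,"yaw":0,"gripper":0.5},{"x":0.15,"y":-1.75,"z":0,"yaw":0,"gripper":0.5},{"x":0.15,"y":-1.75,"z":0,"yaw":0,"gripper":0.5},{"x":0.15,"y":-1.75,"z":0,"yaw":0,"gripper":0.5},{"x":0.15,"y":-1.75,"z":2,"yaw":0,"gripper":0.5},{"x":0.2,"y":-1.75,"z":2,"yaw":0,"gripper":0.5},{"x":0,"y":0,"z":2,"yaw":0,"gripper":0.5},{"x":0,"y":0,"z":0.7,"yaw":0,"gripper":0.5},{"x":0,"y":0,"z":0,"yaw":0,"gripper":0.5},{"x":0,"y":0,"z":0,"yaw":0,"gripper":0.5}]'
python3 -c "
from h import *
go((540.7,140,5),-4.3)"
```

```text
time_s: 56.48
ee_pos: [541.0, 139.6, 59.7]
ee_rot: [180.0, 0.0, -4.3]
force: [0.1, -0.9, -1.0]
gripper_width: 68.5
56.48 [541.  139.6  59.7] [180.    0.   -4.3] F [ 0.1 -0.9 -1. ] w 68.5
turn units 0.0  x,y,z cm: [-0.04 -0.04  5.47]
```

```bash
python3 -m inch '[{"x":0,"y":0,"z":2,"yaw":0,"gripper":0.4},{"x":0,"y":0,"z":2,"yaw":0,"gripper":0.4},{"x":0,"y":0,"z":1.5,"yaw":0,"gripper":0.3},{"x":0,"y":0,"z":0,"yaw":0,"gripper":0.1},{"x":0,"y":0,"z":0,"yaw":0,"gripper":-0.4},{"x":0,"y":0,"z":0,"yaw":0,"gripper":-0.4},{"x":0,"y":0,"z":0,"yaw":0,"gripper":-0.4},{"x":0,"y":0,"z":0,"yaw":0,"gripper":-0.4},{"x":0,"y":0,"z":0,"yaw":0,"gripper":-0.4}]' 25
python3 -m inch '[{"x":0,"y":0,"z":-0.5,"yaw":0,"gripper":-0.4},{"x":0,"y":0,"z":-1,"yaw":0,"gripper":-0.4},{"x":0,"y":0,"z":-2,"yaw":0,"gripper":-0.4},{"x":0,"y":0,"z":-3,"yaw":0,"gripper":-0.4},{"x":0,"y":0,"z":-3,"yaw":0,"gripper":-0.4},{"x":0,"y":0,"z":-3,"yaw":0,"gripper":-0.4},{"x":0,"y":2,"z":-1,"yaw":-0.6,"gripper":-0.4},{"x":0,"y":2,"z":0,"yaw":-1,"gripper":-0.4},{"x":0,"y":0,"z":0,"yaw":-1,"gripper":-0.4},{"x":0,"y":0,"z":0,"yaw":-1,"gripper":-0.4},{"x":0,"y":0,"z":0,"yaw":-1,"gripper":-0.4},{"x":0,"y":0,"z":0,"yaw":-1,"gripper":-0.4}]'
python3 -m inch '[{"x":0,"y":0,"z":0,"yaw":-1,"gripper":-0.4},{"x":0,"y":0,"z":0,"yaw":-1,"gripper":-0.4},{"x":0,"y":0,"z":0,"yaw":-1,"gripper":-0.4},{"x":0,"y":0,"z":0,"yaw":-1,"gripper":-0.4},{"x":0,"y":0,"z":0,"yaw":-1,"gripper":-0.4},{"x":0,"y":0,"z":0,"yaw":-1,"gripper":-0.4},{"x":0,"y":0,"z":0,"yaw":-1,"gripper":-0.4},{"x":0,"y":0,"z":0,"yaw":-1,"gripper":-0.4},{"x":0,"y":0,"z":0,"yaw":-1,"gripper":-0.4},{"x":0,"y":0,"z":0,"yaw":-1,"gripper":-0.4},{"x":0,"y":0,"z":0,"yaw":-1,"gripper":-0.4},{"x":0,"y":0,"z":0,"yaw":-1,"gripper":-0.4}]'
python3 -m inch '[{"x":0,"y":0,"z":0,"yaw":-1,"gripper":-0.4},{"x":0,"y":0,"z":0,"yaw":0,"gripper":-0.4},{"x":0,"y":0,"z":0,"yaw":0,"gripper":-0.4}]'
python3 -c "
from h import *
go(JIG((0,60.5,60)),88.62)"
```

```text
time_s: 57.23
ee_pos: [542.3, 140.0, 6.2]
ee_rot: [-180.0, -0.2, -4.3]
force: [0.8, -1.6, 6.8]
gripper_width: 36.5
time_s: 58.23
ee_pos: [538.7, 99.9, 140.3]
ee_rot: [-180.0, -0.0, 23.9]
force: [-0.2, -0.6, -0.1]
gripper_width: 36.4
time_s: 59.23
ee_pos: [538.7, 100.0, 140.2]
ee_rot: [180.0, -0.0, 83.9]
force: [-0.4, 0.1, -0.4]
gripper_width: 36.2
time_s: 59.48
ee_pos: [538.8, 100.0, 140.1]
ee_rot: [180.0, -0.0, 88.6]
force: [0.1, 0.4, -0.4]
gripper_width: 36.1
59.48 [538.8 100.  140.1] [180.   -0.   88.6] F [ 0.1  0.4 -0.4] w 36.1
turn units -0.01  x,y,z cm: [-27.44  -1.95   8.01]
```

```bash
python3 -m inch '[{"x":-2.74,"y":-0.19,"z":0,"yaw":0,"gripper":-0.4},{"x":-2.74,"y":-0.19,"z":0,"yaw":0,"gripper":-0.4},{"x":-2.74,"y":-0.19,"z":0,"yaw":0,"gripper":-0.4},{"x":-2.74,"y":-0.19,"z":0,"yaw":0,"gripper":-0.4},{"x":-2.74,"y":-0.19,"z":0,"yaw":0,"gripper":-0.4},{"x":-2.74,"y":-0.19,"z":0,"yaw":0,"gripper":-0.4},{"x":-2.74,"y":-0.19,"z":0,"yaw":0,"gripper":-0.4},{"x":-2.74,"y":-0.19,"z":0,"yaw":0,"gripper":-0.4},{"x":-2.74,"y":-0.19,"z":1,"yaw":0,"gripper":-0.4},{"x":-2.74,"y":-0.2,"z":3,"yaw":0,"gripper":-0.4},{"x":0,"y":0,"z":3,"yaw":0,"gripper":-0.4},{"x":0,"y":0,"z":0,"yaw":0,"gripper":-0.4}]'
python3 -m inch '[{"x":0,"y":0,"z":1,"yaw":0,"gripper":-0.4},{"x":0,"y":0,"z":1,"yaw":0,"gripper":-0.4},{"x":0,"y":0,"z":0,"yaw":0,"gripper":-0.4},{"x":0,"y":0,"z":0,"yaw":0,"gripper":-0.4}]'
python3 -c "
from h import *
go(JIG((0,60.5,22)),88.62)"
```

```text
time_s: 60.48
ee_pos: [509.5, -173.5, 65.0]
ee_rot: [-179.4, -0.2, 88.4]
force: [0.2, 1.0, -0.8]
gripper_width: 36.1
time_s: 60.82
ee_pos: [514.1, -172.9, 50.1]
ee_rot: [180.0, 0.0, 88.7]
force: [-0.8, -0.1, 0.5]
gripper_width: 36.5
60.82 [ 514.1 -172.9   50.1] [180.    0.   88.7] F [-0.8 -0.1  0.5] w 36.5
turn units 0.03  x,y,z cm: [-0.09 -0.13  2.81]
```

```bash
python3 -m inch '[{"x":-0.1,"y":-0.1,"z":1,"yaw":0,"gripper":-0.4},{"x":0,"y":0,"z":1,"yaw":0,"gripper":-0.4},{"x":0,"y":0,"z":0.6,"yaw":0,"gripper":-0.4},{"x":0,"y":0,"z":0,"yaw":0,"gripper":-0.4},{"x":0,"y":0,"z":0,"yaw":0,"gripper":-0.4}]'; python3 -m inch '[{"x":0,"y":0,"z":0.2,"yaw":0,"gripper":-0.4},{"x":0,"y":0,"z":0,"yaw":0,"gripper":-0.4}]';  python3 -m inch '[{"x":0,"y":0,"z":0.1,"yaw":0,"gripper":-0.4},{"x":0,"y":0,"z":0,"yaw":0,"gripper":-0.4}]'
```

```text
time_s: 61.23
ee_pos: [512.3, -174.4, 23.0]
ee_rot: [-179.9, -0.0, 88.7]
force: [-0.5, 0.3, 1.0]
gripper_width: 35.8
time_s: 61.4
ee_pos: [512.9, -174.7, 21.8]
ee_rot: [180.0, 0.0, 88.7]
force: [-0.2, -0.4, 0.4]
gripper_width: 36.2
time_s: 61.57
ee_pos: [513.0, -174.7, 21.7]
ee_rot: [179.9, 0.0, 88.7]
force: [-0.9, 1.3, 6.5]
gripper_width: 35.9
```

```bash
python3 -m inch '[{"x":0,"y":0,"z":-0.1,"yaw":0,"gripper":-0.1},{"x":0,"y":0,"z":0,"yaw":0,"gripper":-0.05},{"x":0,"y":0,"z":0,"yaw":0,"gripper":-0.05},{"x":0,"y":0,"z":-0.5,"yaw":0,"gripper":-0.05},{"x":0,"y":0,"z":-2,"yaw":0,"gripper":-0.05},{"x":0,"y":0,"z":-3,"yaw":0,"gripper":0.2},{"x":0,"y":0,"z":-3,"yaw":0,"gripper":0.4},{"x":2.5,"y":0.8,"z":-2,"yaw":0,"gripper":0.5},{"x":3,"y":0.8,"z":0,"yaw":0,"gripper":0.5},{"x":3,"y":0.8,"z":0,"yaw":0,"gripper":0.5},{"x":3,"y":0.8,"z":0,"yaw":0,"gripper":0.5},{"x":3,"y":0.8,"z":0,"yaw":0,"gripper":0.5}]'
python3 -m inch '[{"x":3,"y":1,"z":0,"yaw":1,"gripper":0.5},{"x":0,"y":0,"z":0,"yaw":1,"gripper":0.5},{"x":0,"y":0,"z":0,"yaw":1,"gripper":0.5},{"x":0,"y":0,"z":0,"yaw":1,"gripper":0.5},{"x":0,"y":0,"z":0,"yaw":1,"gripper":0.5},{"x":0,"y":0,"z":0,"yaw":1,"gripper":0.5},{"x":0,"y":0,"z":0,"yaw":1,"gripper":0.5},{"x":0,"y":0,"z":0,"yaw":1,"gripper":0.5},{"x":0,"y":0,"z":0,"yaw":1,"gripper":0.5},{"x":0,"y":0,"z":0,"yaw":1,"gripper":0.5},{"x":0,"y":0,"z":0,"yaw":1,"gripper":0.5},{"x":0,"y":0,"z":0,"yaw":1,"gripper":0.5}]'
python3 -m inch '[{"x":0,"y":0,"z":0,"yaw":1,"gripper":0.5},{"x":0,"y":0,"z":0,"yaw":1,"gripper":0.5},{"x":0,"y":0,"z":0,"yaw":1,"gripper":0.5},{"x":0,"y":0,"z":0,"yaw":1,"gripper":0.5},{"x":0,"y":0,"z":0,"yaw":1,"gripper":0.5},{"x":0,"y":0,"z":0,"yaw":1,"gripper":0.5},{"x":0,"y":0,"z":0,"yaw":0.6,"gripper":0.5},{"x":0,"y":0,"z":0,"yaw":0,"gripper":0.5}]'
python3 - <<'E'
from h import *
go((586,136.2,60),-4.3)
t=V("top"); bosses(t,(250,195,292,272),12)
E
```

```text
time_s: 62.57
ee_pos: [556.1, -29.2, 127.0]
ee_rot: [180.0, 0.0, 88.7]
force: [0.5, 0.1, -0.6]
gripper_width: 68.3
time_s: 63.57
ee_pos: [566.4, -0.7, 126.6]
ee_rot: [-180.0, 0.0, 28.4]
force: [0.6, -0.2, 0.4]
gripper_width: 68.6
time_s: 64.23
ee_pos: [566.5, -0.7, 126.6]
ee_rot: [180.0, 0.0, -4.3]
force: [-0.2, 0.8, -0.2]
gripper_width: 68.8
64.23 [566.5  -0.7 126.6] [180.    0.   -4.3] F [-0.2  0.8 -0.2] w 68.8
turn units -0.01  x,y,z cm: [  0.92 -13.8    6.66]
[254 204  16  18 163] [261.6 212.8] [586.3 136.2]
```

```bash
python3 -m inch '[{"x":0.1,"y":-1.75,"z":0,"yaw":0,"gripper":0.5},{"x":0.1,"y":-1.75,"z":0,"yaw":0,"gripper":0.5},{"x":0.1,"y":-1.75,"z":0,"yaw":0,"gripper":0.5},{"x":0.1,"y":-1.75,"z":0,"yaw":0,"gripper":0.5},{"x":0.1,"y":-1.75,"z":0,"yaw":0,"gripper":0.5},{"x":0.1,"y":-1.75,"z":0,"yaw":0,"gripper":0.5},{"x":0.15,"y":-1.75,"z":2,"yaw":0,"gripper":0.5},{"x":0.2,"y":-1.6,"z":2,"yaw":0,"gripper":0.5},{"x":0,"y":0,"z":2,"yaw":0,"gripper":0.5},{"x":0,"y":0,"z":0.7,"yaw":0,"gripper":0.5},{"x":0,"y":0,"z":0,"yaw":0,"gripper":0.5},{"x":0,"y":0,"z":0,"yaw":0,"gripper":0.5}]'
python3 -c "
from h import *
go((586.2,136.2,6),-4.3)"
```

```text
time_s: 65.28
ee_pos: [586.6, 136.4, 59.8]
ee_rot: [180.0, 0.0, -4.3]
force: [0.6, -0.4, -0.5]
gripper_width: 68.5
65.28 [586.6 136.4  59.8] [180.    0.   -4.3] F [ 0.6 -0.4 -0.5] w 68.5
turn units 0.0  x,y,z cm: [-0.04  0.02  5.38]
```

```bash
python3 -m inch '[{"x":0,"y":0,"z":2,"yaw":0,"gripper":0.4},{"x":0,"y":0,"z":2,"yaw":0,"gripper":0.4},{"x":0,"y":0,"z":1.4,"yaw":0,"gripper":0.3},{"x":0,"y":0,"z":0,"yaw":0,"gripper":0.1},{"x":0,"y":0,"z":0,"yaw":0,"gripper":-0.4},{"x":0,"y":0,"z":0,"yaw":0,"gripper":-0.4},{"x":0,"y":0,"z":0,"yaw":0,"gripper":-0.4},{"x":0,"y":0,"z":0,"yaw":0,"gripper":-0.4},{"x":0,"y":0,"z":0,"yaw":0,"gripper":-0.4}]' 25
python3 -m inch '[{"x":0,"y":0,"z":-0.5,"yaw":0,"gripper":-0.4},{"x":0,"y":0,"z":-1,"yaw":0,"gripper":-0.4},{"x":0,"y":0,"z":-2,"yaw":0,"gripper":-0.4},{"x":0,"y":0,"z":-3,"yaw":0,"gripper":-0.4},{"x":0,"y":0,"z":-3,"yaw":0,"gripper":-0.4},{"x":0,"y":0,"z":-3,"yaw":0,"gripper":-0.4},{"x":0,"y":2,"z":-1,"yaw":-0.6,"gripper":-0.4},{"x":0,"y":2,"z":0,"yaw":-1,"gripper":-0.4},{"x":0,"y":0,"z":0,"yaw":-1,"gripper":-0.4},{"x":0,"y":0,"z":0,"yaw":-1,"gripper":-0.4},{"x":0,"y":0,"z":0,"yaw":-1,"gripper":-0.4},{"x":0,"y":0,"z":0,"yaw":-1,"gripper":-0.4}]'
python3 -m inch '[{"x":0,"y":0,"z":0,"yaw":-1,"gripper":-0.4},{"x":0,"y":0,"z":0,"yaw":-1,"gripper":-0.4},{"x":0,"y":0,"z":0,"yaw":-1,"gripper":-0.4},{"x":0,"y":0,"z":0,"yaw":-1,"gripper":-0.4},{"x":0,"y":0,"z":0,"yaw":-1,"gripper":-0.4},{"x":0,"y":0,"z":0,"yaw":-1,"gripper":-0.4},{"x":0,"y":0,"z":0,"yaw":-1,"gripper":-0.4},{"x":0,"y":0,"z":0,"yaw":-1,"gripper":-0.4},{"x":0,"y":0,"z":0,"yaw":-1,"gripper":-0.4},{"x":0,"y":0,"z":0,"yaw":-1,"gripper":-0.4},{"x":0,"y":0,"z":0,"yaw":-1,"gripper":-0.4},{"x":0,"y":0,"z":0,"yaw":-1,"gripper":-0.4}]'
python3 -m inch '[{"x":0,"y":0,"z":0,"yaw":-1,"gripper":-0.4},{"x":0,"y":0,"z":0,"yaw":0,"gripper":-0.4},{"x":0,"y":0,"z":0,"yaw":0,"gripper":-0.4}]'
python3 - <<'E'
from h import *
go(JIG((58,60.5,60)),88.62)
t=V("top"); bosses(t,(250,195,292,272),12)
q=t.im.astype(int)
for n,x in (("a",-58),("b",0)):
    u,v=t.px(JIG((x,60,36)))[0]; u,v=int(u),int(v); w=q[v-12:v+13,u-12:u+13]; m=(w.min(2)>105); ys,xs=np.nonzero(m); print(n,u,v,len(xs),t.ray(xs.mean()+u-12,ys.mean()+v-12,36) if len(xs) else w[12,12],JIG((x,60,36)))
E
```

```text
time_s: 66.03
ee_pos: [587.8, 136.7, 7.3]
ee_rot: [-180.0, -0.2, -4.3]
force: [0.5, -1.1, 6.8]
gripper_width: 35.9
time_s: 67.03
ee_pos: [584.2, 96.6, 141.3]
ee_rot: [-180.0, -0.0, 23.9]
force: [-0.3, 0.0, 0.3]
gripper_width: 36.1
time_s: 68.03
ee_pos: [584.3, 96.8, 141.2]
ee_rot: [180.0, -0.0, 83.9]
force: [-0.2, 0.5, -0.8]
gripper_width: 35.5
time_s: 68.28
ee_pos: [584.4, 96.8, 141.0]
ee_rot: [180.0, -0.0, 88.6]
force: [0.0, 0.5, 0.5]
gripper_width: 35.7
68.28 [584.4  96.8 141. ] [180.   -0.   88.6] F [0.  0.5 0.5] w 35.7
turn units -0.01  x,y,z cm: [-27.23  -0.71   8.1 ]
[250 195  16   9  48] [257.1 197.6] [623.  146.4]
[278 259  14  13  90] [285.7 265.2] [462.2  81.2]
a 395 265 234 [ 456.23459983 -171.242801     36.        ] [ 454.76181538 -172.92057609   36.        ]
b 395 240 219 [ 514.5000066  -172.55872891   36.        ] [ 512.7449929  -174.31740256   36.        ]
```

```bash
python3 -m inch '[{"x":-2.7,"y":-0.07,"z":0,"yaw":0,"gripper":-0.4},{"x":-2.72,"y":-0.07,"z":0,"yaw":0,"gripper":-0.4},{"x":-2.72,"y":-0.07,"z":0,"yaw":0,"gripper":-0.4},{"x":-2.72,"y":-0.07,"z":0,"yaw":0,"gripper":-0.4},{"x":-2.72,"y":-0.07,"z":0,"yaw":0,"gripper":-0.4},{"x":-2.72,"y":-0.07,"z":0,"yaw":0,"gripper":-0.4},{"x":-2.72,"y":-0.07,"z":0,"yaw":0,"gripper":-0.4},{"x":-2.72,"y":-0.07,"z":0,"yaw":0,"gripper":-0.4},{"x":-2.72,"y":-0.07,"z":1,"yaw":0,"gripper":-0.4},{"x":-2.77,"y":-0.08,"z":3,"yaw":0,"gripper":-0.4},{"x":0,"y":0,"z":3,"yaw":0,"gripper":-0.4},{"x":0,"y":0,"z":0,"yaw":0,"gripper":-0.4}]'
python3 -m inch '[{"x":0,"y":0,"z":1,"yaw":0,"gripper":-0.4},{"x":0,"y":0,"z":1,"yaw":0,"gripper":-0.4},{"x":0,"y":0,"z":0,"yaw":0,"gripper":-0.4},{"x":0,"y":0,"z":0,"yaw":0,"gripper":-0.4}]'
python3 -c "
from h import *
go(JIG((58,60.5,22)),88.62)"
```

```text
time_s: 69.33
ee_pos: [566.9, -175.5, 65.4]
ee_rot: [-179.4, -0.2, 88.5]
force: [-1.0, 0.4, -0.7]
gripper_width: 35.9
time_s: 69.67
ee_pos: [571.7, -174.7, 51.1]
ee_rot: [180.0, 0.0, 88.7]
force: [-0.4, -0.9, 0.5]
gripper_width: 35.8
69.67 [ 571.7 -174.7   51.1] [180.    0.   88.7] F [-0.4 -0.9  0.5] w 35.8
turn units 0.03  x,y,z cm: [-0.06 -0.09  2.91]
```

```bash
python3 -m inch '[{"x":-0.06,"y":-0.09,"z":1,"yaw":0,"gripper":-0.4},{"x":0,"y":0,"z":1,"yaw":0,"gripper":-0.4},{"x":0,"y":0,"z":0.5,"yaw":0,"gripper":-0.4},{"x":0,"y":0,"z":0,"yaw":0,"gripper":-0.4},{"x":0,"y":0,"z":0,"yaw":0,"gripper":-0.4}]'; python3 -m inch '[{"x":0,"y":0,"z":0.2,"yaw":0,"gripper":-0.4},{"x":0,"y":0,"z":0,"yaw":0,"gripper":-0.4}]';  python3 -m inch '[{"x":0,"y":0,"z":0.15,"yaw":0,"gripper":-0.4},{"x":0,"y":0,"z":0,"yaw":0,"gripper":-0.4}]'
```

```text
time_s: 70.08
ee_pos: [570.0, -175.8, 25.0]
ee_rot: [-179.9, -0.0, 88.7]
force: [0.2, -0.3, -1.2]
gripper_width: 35.6
time_s: 70.25
ee_pos: [570.4, -176.0, 23.5]
ee_rot: [180.0, 0.0, 88.7]
force: [1.0, 0.1, -0.0]
gripper_width: 35.7
time_s: 70.42
ee_pos: [570.7, -176.1, 22.8]
ee_rot: [179.9, 0.0, 88.7]
force: [-0.5, -0.8, 2.9]
gripper_width: 35.8
```

```bash
python3 -m inch '[{"x":0,"y":0,"z":-0.1,"yaw":0,"gripper":-0.1},{"x":0,"y":0,"z":0,"yaw":0,"gripper":-0.05},{"x":0,"y":0,"z":0,"yaw":0,"gripper":-0.05},{"x":0,"y":0,"z":-0.5,"yaw":0,"gripper":-0.05},{"x":0,"y":0,"z":-2,"yaw":0,"gripper":-0.05},{"x":0,"y":0,"z":-3,"yaw":0,"gripper":-0.05},{"x":0,"y":0,"z":-3,"yaw":0,"gripper":-0.05},{"x":0,"y":0,"z":-3,"yaw":0,"gripper":-0.05},{"x":0,"y":0,"z":-3,"yaw":0,"gripper":-0.05},{"x":0,"y":0,"z":-3,"yaw":0,"gripper":-0.05},{"x":0,"y":0,"z":-3,"yaw":0,"gripper":-0.05}]'
python3 -c "
from h import *
go(JIG((0,-183,190)),88.62)"
```

```text
time_s: 71.33
ee_pos: [569.9, -175.8, 229.9]
ee_rot: [180.0, 0.0, 88.7]
force: [0.3, -0.4, -0.2]
gripper_width: 43.4
71.33 [ 569.9 -175.8  229.9] [180.    0.   88.7] F [ 0.3 -0.4 -0.2] w 43.4
turn units 0.02  x,y,z cm: [-24.29  -5.72   3.99]
```

```bash
python3 -m inch '[{"x":-2.43,"y":-0.57,"z":0,"yaw":0,"gripper":0},{"x":-2.43,"y":-0.57,"z":0,"yaw":0,"gripper":0},{"x":-2.43,"y":-0.57,"z":0,"yaw":0,"gripper":0},{"x":-2.43,"y":-0.57,"z":0,"yaw":0,"gripper":0},{"x":-2.43,"y":-0.57,"z":0,"yaw":0,"gripper":0},{"x":-2.43,"y":-0.57,"z":0,"yaw":0,"gripper":0},{"x":-2.43,"y":-0.57,"z":0,"yaw":0,"gripper":0},{"x":-2.43,"y":-0.57,"z":0,"yaw":0,"gripper":0},{"x":-2.43,"y":-0.57,"z":0,"yaw":0,"gripper":0},{"x":-2.43,"y":-0.59,"z":0,"yaw":0,"gripper":0},{"x":0,"y":0,"z":0,"yaw":0,"gripper":0},{"x":0,"y":0,"z":0,"yaw":0,"gripper":0}]'
python3 - <<'E'
from h import *
go(JIG((0,-183,45)),88.62)
t=V("top");s=V("scene")
q=t.im.astype(int); o=JIG((0,0,0))
for x in (-58,0,58):
    u,v=t.px(JIG((x,60,36)))[0].astype(int); w=q[v-11:v+12,u-8:u+9]; m=(w.min(2)>105); ys,xs=np.nonzero(m); print(x,len(xs),(t.ray(xs.mean()+u-8,ys.mean()+v-11,36)-JIG((x,60,36))).round(1) if len(xs) else '')
c=np.hstack([cv2.resize(t.im[190:290,370:490,::-1],(480,400),interpolation=cv2.INTER_CUBIC),cv2.resize(s.im[120:220,210:290,::-1],(320,400),interpolation=cv2.INTER_CUBIC)]);cv2.imwrite('pics/q.png',c)
E
```

```text
time_s: 72.33
ee_pos: [507.0, -418.4, 227.8]
ee_rot: [-180.0, -0.0, 88.6]
force: [0.7, 0.6, 0.1]
gripper_width: 45.7
72.33 [ 507.  -418.4  227.8] [-180.    -0.    88.6] F [0.7 0.6 0.1] w 45.7
turn units -0.01  x,y,z cm: [ 1.100e-01 -1.000e-02  1.828e+01]
-58 21 [24.  13.5  0. ]
0 161 [5.3 2.2 0. ]
58 173 [1. 2. 0.]
```

View pics/q.png

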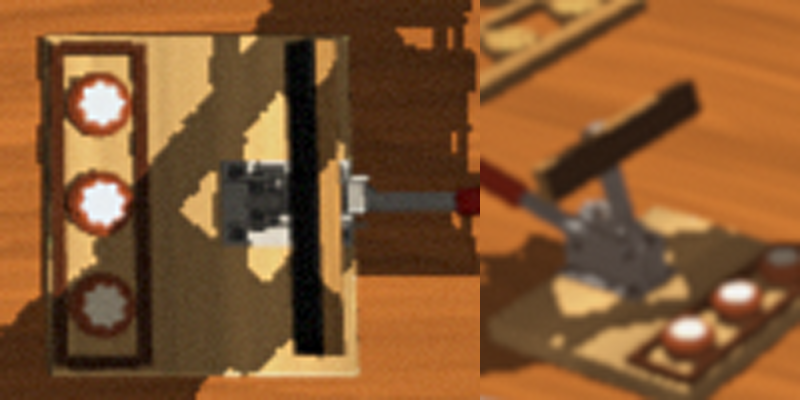

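```bash
python3 -m inch '[{"x":0.1,"y":0,"z":3,"yaw":0,"gripper":0},{"x":0,"y":0,"z":3,"yaw":0,"gripper":0},{"x":0,"y":0,"z":3,"yaw":0,"gripper":0},{"x":0,"y":0,"z":3,"yaw":0,"gripper":0},{"x":0,"y":0,"z":3,"yaw":0,"gripper":0},{"x":0,"y":0,"z":2,"yaw":0,"gripper":0},{"x":0,"y":0,"z":1.2,"yaw":0,"gripper":0},{"x":0,"y":0,"z":0,"yaw":0,"gripper":0}]'
python3 -m inch '[{"x":0,"y":0,"z":0,"yaw":0,"gripper":-1},{"x":0,"y":0,"z":0,"yaw":0,"gripper":-1},{"x":0,"y":0,"z":0,"yaw":0,"gripper":-1},{"x":0,"y":0,"z":0,"yaw":0,"gripper":-1},{"x":0,"y":0,"z":0,"yaw":0,"gripper":-1},{"x":0,"y":0,"z":0,"yaw":0,"gripper":-1}]' 35
python3 -c "
from h import *
go(JIG((0,-183,45)),88.62)"
```

```text
time_s: 73.1
ee_pos: [506.7, -414.3, 43.5]
ee_rot: [-179.8, -0.2, 88.8]
force: [-0.1, 0.6, -0.1]
gripper_width: 45.5
time_s: 73.6
ee_pos: [507.3, -417.0, 47.1]
ee_rot: [180.0, 0.1, 88.7]
force: [-2.0, -1.5, 3.2]
gripper_width: 15.8
73.6 [ 507.3 -417.    47.1] [1.80e+02 1.00e-01 8.87e+01] F [-2.  -1.5  3.2] w 15.8
turn units 0.01  x,y,z cm: [-0.02 -0.04  0.21]
```

Gripped the handle (15.8 mm). Swing closed.

```bash
python3 -m inch '[{"x":0.15,"y":0,"z":-0.62,"yaw":0,"gripper":-1},{"x":0.18,"y":0,"z":-0.61,"yaw":0,"gripper":-1},{"x":0.22,"y":0,"z":-0.6,"yaw":0,"gripper":-1},{"x":0.25,"y":0,"z":-0.59,"yaw":0,"gripper":-1},{"x":0.28,"y":0,"z":-0.57,"yaw":0,"gripper":-1},{"x":0.31,"y":0,"z":-0.56,"yaw":0,"gripper":-1},{"x":0.35,"y":0,"z":-0.54,"yaw":0,"gripper":-1},{"x":0.38,"y":0,"z":-0.52,"yaw":0,"gripper":-1},{"x":0.4,"y":0,"z":-0.49,"yaw":0,"gripper":-1},{"x":0.43,"y":0,"z":-0.47,"yaw":0,"gripper":-1},{"x":0.46,"y":0,"z":-0.45,"yaw":0,"gripper":-1},{"x":0.48,"y":0,"z":-0.42,"yaw":0,"gripper":-1}]'
python3 -c "
from h import *
st(); h=0.685; print(JIG((0.,-73.6-112*np.sin(h),47-23.4+112*np.cos(h))))"
```

```text
time_s: 74.6
ee_pos: [508.2, -376.5, 110.2]
ee_rot: [-179.9, -0.1, 88.7]
force: [1.0, 2.9, -13.4]
gripper_width: 15.6
74.6 [ 508.2 -376.5  110.2] [-1.799e+02 -1.000e-01  8.870e+01] F [  1.    2.9 -13.4] w 15.6
[ 507.82095375 -378.7174779   110.33493327]
```

On the arc. Second half.

```bash
python3 -m inch '[{"x":0.51,"y":0,"z":-0.39,"yaw":0,"gripper":-1},{"x":0.53,"y":0,"z":-0.36,"yaw":0,"gripper":-1},{"x":0.55,"y":0,"z":-0.33,"yaw":0,"gripper":-1},{"x":0.57,"y":0,"z":-0.3,"yaw":0,"gripper":-1},{"x":0.58,"y":0,"z":-0.27,"yaw":0,"gripper":-1},{"x":0.6,"y":0,"z":-0.23,"yaw":0,"gripper":-1},{"x":0.61,"y":0,"z":-0.2,"yaw":0,"gripper":-1},{"x":0.62,"y":0,"z":-0.16,"yaw":0,"gripper":-1},{"x":0.63,"y":0,"z":-0.13,"yaw":0,"gripper":-1},{"x":0,"y":0,"z":0,"yaw":0,"gripper":-1}]'
python3 -m inch '[{"x":0.4,"y":0,"z":-0.05,"yaw":0,"gripper":-1},{"x":0.4,"y":0,"z":-0.04,"yaw":0,"gripper":-1},{"x":0.4,"y":0,"z":-0.02,"yaw":0,"gripper":-1},{"x":0.4,"y":0,"z":-0.01,"yaw":0,"gripper":-1},{"x":0.3,"y":0,"z":0,"yaw":0,"gripper":-1},{"x":0,"y":0,"z":0,"yaw":0,"gripper":-1}]'
python3 -c "
from h import *
st(); print(JIG((0.,-73.6,135.6)))"
```

```text
time_s: 75.43
ee_pos: [509.6, -325.2, 135.1]
ee_rot: [180.0, 0.1, 88.7]
force: [-2.1, -0.5, -9.3]
gripper_width: 15.7
time_s: 75.93
ee_pos: [510.0, -307.6, 136.9]
ee_rot: [180.0, 0.2, 88.7]
force: [-3.6, -3.5, -4.0]
gripper_width: 15.9
75.93 [ 510.  -307.6  136.9] [180.    0.2  88.7] F [-3.6 -3.5 -4. ] w 15.9
[ 509.52747537 -307.87865286  135.6       ]
```

```bash
python3 -m inch '[{"x":0.3,"y":0,"z":0,"yaw":0,"gripper":-1},{"x":0,"y":0,"z":0,"yaw":0,"gripper":-1}]';python3 -m inch '[{"x":0.3,"y":0,"z":0,"yaw":0,"gripper":-1},{"x":0,"y":0,"z":0,"yaw":0,"gripper":-1}]'
```

```text
time_s: 76.1
ee_pos: [510.1, -305.8, 137.0]
ee_rot: [179.9, 0.3, 88.7]
force: [-5.0, -7.4, -5.0]
gripper_width: 15.2
time_s: 76.27
ee_pos: [510.1, -305.8, 136.9]
ee_rot: [179.9, 0.6, 88.8]
force: [-5.2, -15.4, -7.8]
gripper_width: 16.2
```

At the stop (force rises without motion). Relax, release and lift clear.

```bash
python3 -m inch '[{"x":-0.4,"y":0,"z":0,"yaw":0,"gripper":-1},{"x":0,"y":0,"z":0,"yaw":0,"gripper":-0.3},{"x":0,"y":0,"z":0,"yaw":0,"gripper":0},{"x":0,"y":0,"z":0,"yaw":0,"gripper":0},{"x":0,"y":0,"z":0,"yaw":0,"gripper":0},{"x":0,"y":0,"z":-1,"yaw":0,"gripper":0},{"x":0,"y":0,"z":-3,"yaw":0,"gripper":0},{"x":0,"y":0,"z":-3,"yaw":0,"gripper":0},{"x":0,"y":0,"z":-3,"yaw":0,"gripper":0},{"x":-3,"y":0,"z":0,"yaw":0,"gripper":0},{"x":-3,"y":0,"z":0,"yaw":0,"gripper":0},{"x":-3,"y":0,"z":0,"yaw":0,"gripper":0}]'
python3 -m inch '[{"x":-3,"y":0,"z":0,"yaw":0,"gripper":0},{"x":-3,"y":0,"z":0,"yaw":0,"gripper":0},{"x":-3,"y":0,"z":0,"yaw":0,"gripper":0},{"x":0,"y":0,"z":0,"yaw":0,"gripper":0},{"x":0,"y":0,"z":0,"yaw":0,"gripper":0}]'
python3 - <<'E'
from h import *
t=V("top");s=V("scene")
q=s.im.astype(int); m=(q[...,0]>80)&(q[...,1]<50)&(q[...,2]<50); z=np.zeros_like(m); z[135:175,215:250]=m[135:175,215:250]; ys,xs=np.nonzero(z); print('grip',len(xs),xs.mean(),ys.mean())
for h in (0,0.1,0.2): print(h,s.px(JIG((0,-73.6-94*np.sin(h),43.4+94*np.cos(h)))))
c=np.vstack([t.im[120:320,125:480,::-1],])
c=cv2.resize(c,(710,400),interpolation=cv2.INTER_CUBIC); e=cv2.resize(s.im[130:230,200:377,::-1],(354,200),interpolation=cv2.INTER_CUBIC); f=cv2.resize(s.im[190:310,380:592,::-1],(354,200),interpolation=cv2.INTER_CUBIC)
cv2.imwrite('pics/final.png',np.vstack([c,np.hstack([e,f,np.zeros((200,2,3),np.uint8)])]))
E
```

```text
time_s: 77.27
ee_pos: [508.8, -395.2, 237.8]
ee_rot: [179.8, 0.1, 88.8]
force: [0.3, 0.5, -0.4]
gripper_width: 45.7
time_s: 77.68
ee_pos: [505.9, -485.6, 235.4]
ee_rot: [180.0, -0.0, 88.6]
force: [-0.9, 0.7, -0.7]
gripper_width: 45.4
grip 114 233.7982456140351 150.49122807017545
0 [[234.79431099 150.74093725]]
0.1 [[232.29482822 150.16611833]]
0.2 [[229.8701469  149.89169716]]
```

View pics/final.png

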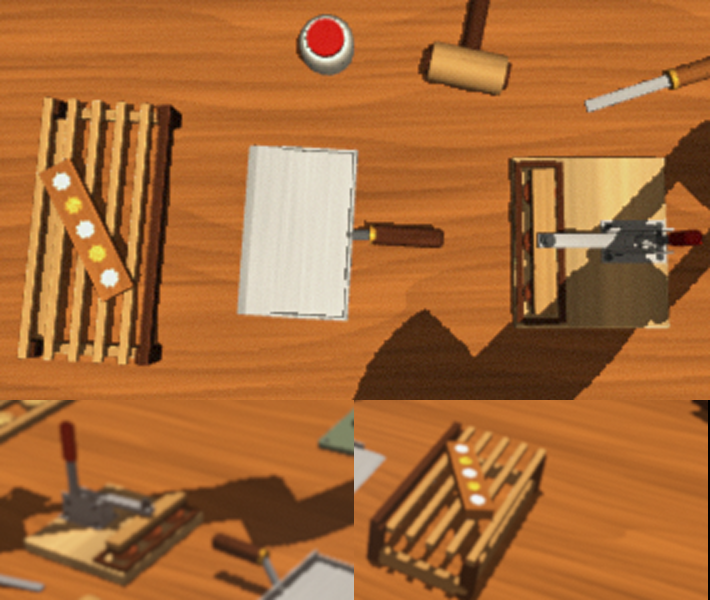

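```bash
python3 -c "
from h import *
env.job_done(); st()"
```

```text
the job is handed in; nothing more can be done
the job is handed in; nothing more can be done
```

The job is done and handed in at about 78 s of the 210 s allowed. The clamp was opened and the strip laid across the slats of the drying shelf. Three bosses were present; I drew them out with the scoop, set them in the jig's channel and closed the clamp over them again.

**Last checks:**
- **Clamp:** the handle came up against its stop, with force rising and no movement. After release, its grip shows at the same place in the scene picture as at the start, which puts it at about 0 rad.
- **Bosses:** each one met the channel floor at the height expected from its pick. All three showed flat between the fences before I closed the clamp, and none is left on the scoop or visible under the shelf.
- **Scoop and strip:** the empty scoop lies on the bench in front of the shelf. The strip looks flat, lying at an angle across the slats.
- **Mallet, glue pot and chisel:** I never went near them. They look unmoved in the last picture.

**What went wrong or disagreed:**
- **First jig fit:** it was about 8 mm off. I refitted it from the edges of the base and fences.
- **Fingertip height:** a closed-finger touch on the bench put the tips about 27 mm higher than the given tool frame implies, so I worked from measured contacts instead.
- **Contact forces:** that test pressed the fingertips on the bench with about 74 N. Earlier the gripper body rested on the open caul with about 15 N, which is under the 40 N limit. The 74 N was at the fingertips, not the arm or gripper body, and is under the 120 N wrist limit.

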